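# Lock the machine control box with the stubby screwdriver

## Robot

A 6-joint arm with a two-finger parallel gripper is mounted at the origin on a cart in front of the work surface, level with it; the furniture and walls round the work are solid. World frame = base frame: x ahead of the robot, y to its left, z up, the work surface at z = 0. Lengths are in m, angles in rad, forces in N, time in s.
With the tool pointing down it reaches from about 0.25 to 0.725 m from the base axis. Payload 4 kg.
Tool frame: the origin (TCP) lies at the very end of the fingers, on their centre line; the grasp point (between the pads) lies 19 mm behind it (manip.tcp_to_grasp is the distance from the TCP to the grasp point, in m); z points along the fingers, y is the direction in which the jaws open and shut (so a half turn about z gives the same grasp; the last joint's range is limited). The gripper opens to 85 mm and grips with 20 to 120 N. Pads are 22 mm wide; open, the fingers measure 114 mm over their backs; the gripper's body (76 mm by 85 mm) begins 54 mm behind the grasp point. The pads swing forward as they close: fully open they stand 13 mm farther back than shut.
Start: joints at [-1.301, 0.241, 0.005, 1.335, 0, 1.571], TCP at [0.133, -0.482, 0.231] pointing down, gripper open.
Joint ranges: [-2.72, 2.72], [-1.05, 1.87], [-1.09, 1.28], [-1.99, 2.15], [-1.42, 1.44], [-3.14, 3.14]. Speed limits (rad/s): [2.79, 2.79, 3.14, 3.14, 3.14, 3.14].

## Interface

Orientations are given as a unit quaternion [w, x, y, z].
In Python, from bench import sensors, vision, manip, models gives the robot as it stands.
- The arm moves only by the tool jog_arm, never from a script. Its argument "motion" is text: rows parted by semicolons, each of 6 numbers parted by spaces: the shift along the tool's x, y, z in cm, then the turn, a rotation vector about the tool's x, y, z in rad. A call has 1 to 5 rows; each row shifts and turns the pose as measured when the row begins, along the tool's axes as they then stand; what a row does not reach is not made up. A row lasts 1/12 s, in which the tool goes at most 41.7 mm and 7.16 degrees, less where a joint would pass 70% of its speed; a pose out of reach is approached as far as the arm can. A call with a gripper value outside its range is refused whole. "jaw" is the finger opening in cm, from 0 to 8.54, set as the call begins (left out, the last holds). The fingers move at their own pace and stop on an object; "newtons" is the grip in N (left out, the last holds). Time passes only in rows, so rows that do not move let the fingers close. It gives the time, the measured TCP pose, the force and the opening at its end, in the units of the state.
- sensors.state(): the state, without advancing time (a new reading comes with each control period).
- vision.get_image(name): name is "side" or "top"; returns a dict with "img" (420x560x3 uint8, blue, green, red), "intrinsics" (3x3 intrinsics, pixels), "k1" (the pictures are not rectified: a ray, as slopes to the right and down, at radius r is drawn at 1 + k1 r^2 times it, then the intrinsics apply), "rvec" (rotation vector, rad) and "tvec" (3), from world to camera coordinates, as OpenCV has them. Camera axes: x right, y down, z forward; pixel columns grow to the right and rows downward; lengths in m; the calibration is good to about 2 mm. A picture is of the moment at which its call begins. There is no depth.
- manip.sign_off(): hands the job in, once; it reports no verdict.
Trained networks look in a picture, given as the dict that the camera call returned (one of the last four; its "shot" number tells which), for a name from the list of things; names that differ only in an ending like _2 or _b are one class to them, and where a whole thing is asked for, a point or a joint stands for the part that bears it (a point fixed in the world has none). Each returns a list of dicts, best first, with "confidence" (0 to 1); they miss things now and then, are a little off and sometimes report something else, mostly with a low value. They report only what shows in the picture. A call takes as long as a camera call.
- models.find_in(query, picture): "point" ([x, y, z] in m, in the coordinates of the camera as it stood for that picture, good to about 4 mm: the middle of the surface that is visible of it).
The state is a dict: "t": time; "joint_positions": joint angles; "qd": joint speeds; "joint_efforts": joint torques, N m; "tcp_pos": TCP position; "ee_rot": TCP orientation; "contact_force": force on the tool from outside, world axes, zero at the start; "torque": the same for the moment, N m; "grip_width": opening from 0.0 (shut) to 1.0 (fully open).
Only numpy, scipy, OpenCV 4.12 (cv2) and the standard library are available. Lean on these libraries where they do the work, as an engineer would, in place of code of your own. Each camera call takes 0.05 s, during which the arm holds its last target.

## Task

Take the orange stubby screwdriver out of its wooden stand, set its blade in the slot of the brass cam lock on the green cover of the grey machine box, and turn the lock a quarter turn clockwise until it is fully home against its stop, gently: feel for the slot and for the stop, do not wrench the lock round in the cover or push hard on it, and keep the gripper itself off the box. Then put the screwdriver back upright in its stand, all the way down, and leave the other things on the table where they are.

Things in the scene. Friction and masses are not known exactly. Their poses are not given: they have to be found in the camera images.
- machine_box: Grey machine box 150 x 120 mm, green cover 154 x 124 mm, fixed at varying place and yaw. Origin: centre of its underside, z up. Cover top 60 mm above the table. In the cover at x = -25 mm, y = 0 stands the cam lock: a steel ring (diameter 42, inner 28, top at 66 mm) round a brass plug. Red marks on the cover: slot open (along box x); white marks: locked (along box y).
- cam_slot (a point): Centre of the brass plug's top, on the lock's vertical axis. x along the slot, z up; turns and sinks with the plug. Plug diameter 27 mm; slot 4 mm wide, 19 long, 5 deep, closed at its ends, flat floor. Top 69.5 mm above the table when open; it sinks 2 mm per rad, 3.1 mm in all, ending nearly level with the ring, so the blade must follow it down.
- cam (a joint): Turn of the plug in the lock housing, rad, growing clockwise seen from above: 0 open, 1.571 locked, at a hard stop. Starts near 0. Turning takes about 0.08 N m; it stays where it is left.
- lock_housing (a joint): Turn of the lock's steel housing in the cover, rad, clockwise positive, 0 at the start. Held only by friction: it slips if the plug is forced against its stop with more than about 0.25 N m, and must not be wrenched round.
- driver_grip (a point): Stubby flat screwdriver upright in its stand, blade down. This point: middle of its round orange handle, on its axis, 70 mm above the blade's tip; z from blade to handle end, x along the blade's width only to within 0.3 rad (see driver). Handle diameter 26 to 27 mm, from 46 to 98 mm above the tip. Can be gripped at any yaw.
- driver: The same screwdriver, 101 mm long, about 100 g; origin at the blade's tip. Flat blade 15 x 2.2 mm, 14 mm long, on a 16 mm shank (14 to 39 mm above the tip); a 29 mm flange (40 to 46 mm) rests on the stand. Blade and shank sit tight in the handle but at a chance angle, up to 0.3 rad off the x axis either way, not measured. In the lock's slot the blade has 0.12 rad of play either way.
- stand_hole0 (a point): Middle of the mouth of the round hole (diameter 21 mm, 42 mm deep) in the top of the wooden stand, a block of 64 x 64 x 45 mm fixed to the table at varying place and yaw. With the screwdriver all the way down, driver_grip is 30 mm above this point.
- stand: The wooden stand; origin: centre of its underside.
- tape_measure: Yellow tape measure, 52 x 66 x 17 mm, lying loose; leave it alone. Origin: centre of its underside.
- tailor_chalk: Blue tailor's chalk, 51 x 54 x 8 mm, lying loose; leave it alone. Origin: centre of its underside.
- pin_tin: Dark green flat pin tin, 67 x 95 x 26 mm, lying loose; leave it alone. Origin: centre of its underside.

How it is judged:
By the outcome, as a careful person would: the job done as asked, in the order asked, and still so for the second after the job is handed in, with the robot touching nothing.
It also fails if it takes over 72 s, if anything falls off the work surface, if the arm or the gripper's body presses on something with over 40 N, if the wrist force passes 120 N, or if a joint passes its speed limit or range.

## Working session

There is one attempt and no reset: what is moved stays moved. The work goes in short steps, Python scripts to look and compute and a tool call to move; the robot and the scene stay as the last step left them, time stands still between calls to the robot, and variables do not carry over. Pictures are saved under pics/ and viewed, and the job is handed in when it is done.

Besides the shell and the picture viewer there is one more tool, called after "Request:" as name(argument=value, ...), one argument or row to a line, values as JSON. jog_arm: Moves the arm, as the interface text tells. Its arguments: {"type":"object","properties":{"motion":{"type":"string"},"jaw":{"type":"number"},"newtons":{"type":"number"}},"required":["motion"]}

```bash
ls; mkdir -p pics
python3 - <<'E'
from bench import sensors, vision, manip, models
import cv2,numpy as np
print(sensors.state())
for n in("side","top"):
    p=vision.get_image(n); cv2.imwrite(f"pics/{n}0.png",p["img"])
    R=cv2.Rodrigues(np.array(p["rvec"],float))[0];t=np.array(p["tvec"]).ravel()
    print(n,p["intrinsics"],p["k1"],(-R.T@t),R)
    for q in["machine_box","cam_slot","driver_grip","driver","stand_hole0","stand","tape_measure","tailor_chalk","pin_tin"]:
        for d in models.find_in(q,p)[:2]: print(q,round(d["confidence"],2),(R.T@(np.array(d["point"])-t)).round(4))
E
```

```text
pics
{'t': 0.0, 'joint_positions': array([-1.30100977e+00,  2.41439422e-01,  3.76535971e-03,  1.33518029e+00,
        1.84660392e-05,  1.57080959e+00]), 'qd': array([-2.76616194e-04, -5.50771928e-04, -7.03426371e-04,  5.96213598e-05,
        3.83985160e-04,  5.99576557e-04]), 'joint_efforts': array([-1.41318492e-04, -3.72316110e+01,  2.52408868e+01,  1.68390427e-02,
        1.57566969e-04, -2.79268043e-06]), 'tcp_pos': array([ 0.13310712, -0.48132967,  0.23041543]), 'ee_rot': array([-1.02090437e-03,  9.90916058e-01,  1.34477908e-01, -1.29243778e-04]), 'contact_force': array([ 0.26907107,  0.15116887, -0.17123712]), 'torque': array([ 0.01456615,  0.00324217, -0.03500443]), 'grip_width': 0.9958781239688315}
side [[384.19458749   0.         277.56607592]
 [  0.         384.19458749 209.02459421]
 [  0.           0.           1.        ]] -0.06620568042601235 [ 0.24989136 -0.65641639  0.44581329] [[ 0.956349   -0.29129389  0.0233337 ]
 [-0.10266934 -0.40968292 -0.90643197]
 [ 0.27359751  0.86446965 -0.4217068 ]]
machine_box 0.72 [ 0.5203 -0.251   0.0625]
cam_slot 0.52 [ 0.5088 -0.225   0
[... 453 characters left out ...]
         0.           1.        ]] -0.030230323464040764 [0.25389291 0.07757785 1.36857956] [[ 0.01641186 -0.99986123 -0.00285786]
 [-0.98056852 -0.01553622 -0.19556074]
 [ 0.1954892   0.00601185 -0.98068743]]
machine_box 0.68 [ 0.5306 -0.2195  0.058 ]
machine_box 0.66 [ 4.367e-01 -2.000e-04  6.300e-03]
cam_slot 0.66 [ 0.4405 -0.0009  0.0063]
driver 0.66 [0.4909 0.1895 0.1047]
stand_hole0 0.79 [0.4908 0.1892 0.0399]
stand 0.78 [0.4885 0.1924 0.0488]
stand 0.69 [ 0.5289 -0.2181  0.0576]
tape_measure 0.79 [5.552e-01 4.000e-04 9.800e-03]
tailor_chalk 0.72 [ 0.439  -0.0028  0.011 ]
tailor_chalk 0.32 [ 0.5319 -0.2162  0.0557]
pin_tin 0.82 [0.4934 0.4144 0.0296]
pin_tin 0.29 [0.4855 0.1893 0.0472]
```

View pics/side0.png

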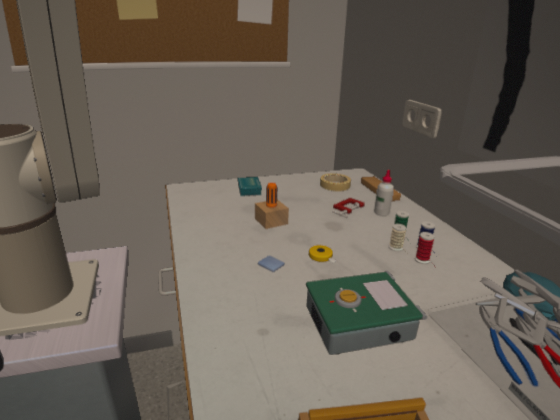

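View pics/top0.png

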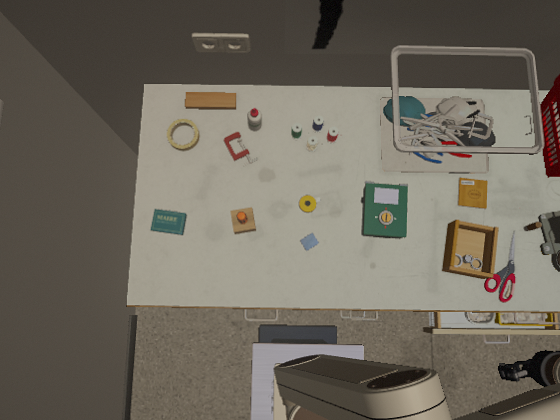

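Run:
```python
import cv2
a=cv2.imread("pics/top0.png")
cv2.imwrite("pics/z1.png",cv2.resize(a[70:190,300:460],None,fx=5,fy=5,interpolation=cv2.INTER_CUBIC))
cv2.imwrite("pics/z2.png",cv2.resize(a[80:170,190:310],None,fx=6,fy=6,interpolation=cv2.INTER_CUBIC))
a=cv2.imread("pics/side0.png")
cv2.imwrite("pics/z3.png",cv2.resize(a[170:320,350:550],None,fx=4,fy=4,interpolation=cv2.INTER_CUBIC))
cv2.imwrite("pics/z4.png",cv2.resize(a[70:190,200:340],None,fx=5,fy=5,interpolation=cv2.INTER_CUBIC))
```

```text
(no output)
```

View pics/z1.png

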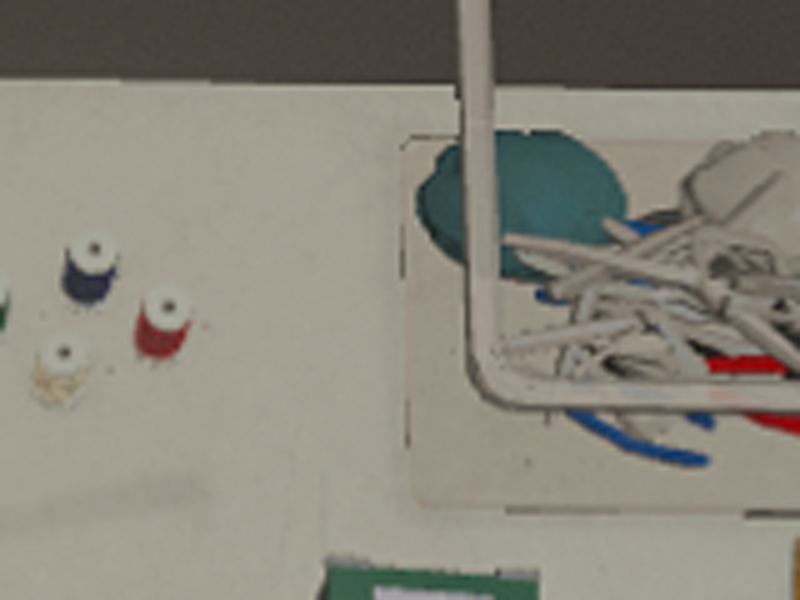

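View pics/z2.png

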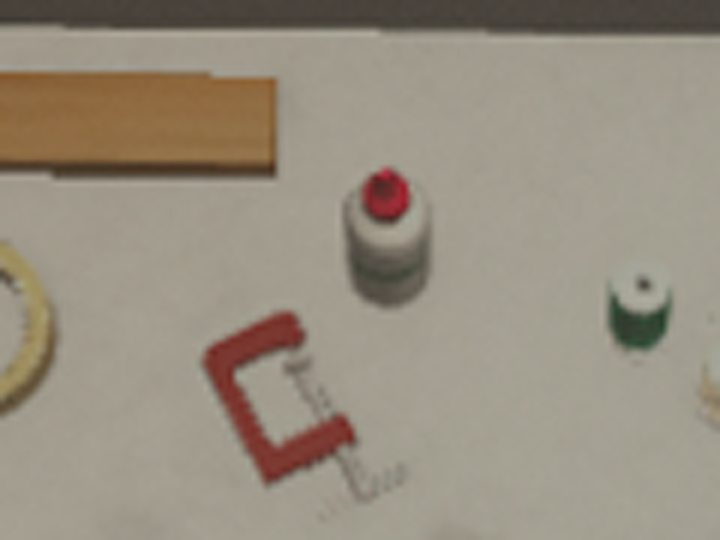

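View pics/z3.png

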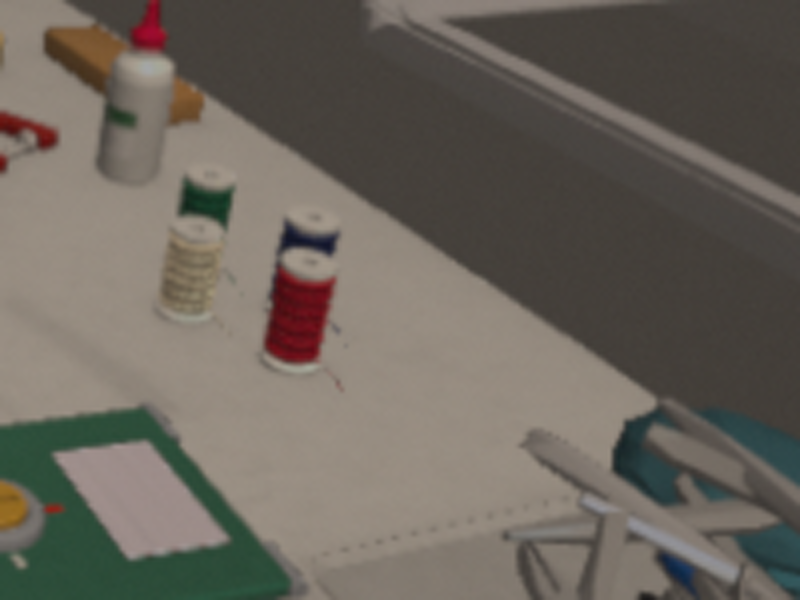

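View pics/z4.png

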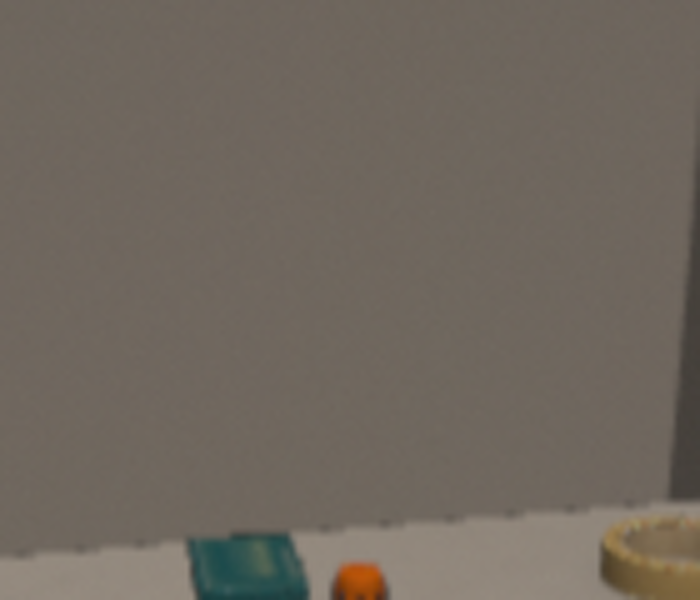

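Side view: box at (360,310) with its lock at (348,298), driver in stand at (271,200). Top view: driver at (242,217), lock at (386,217). My zoom crops missed them, so I'm recropping.

```bash
cat > h.py <<'E'
import cv2,numpy as np
def cam(p):
    return cv2.Rodrigues(np.array(p["rvec"],float))[0],np.array(p["tvec"],float).ravel(),np.array(p["intrinsics"]),float(p["k1"])
def proj(p,X):
    K=np.array(p["intrinsics"]);return cv2.projectPoints(np.array(X,float).reshape(-1,3),np.array(p["rvec"],float),np.array(p["tvec"],float),K,np.array([p["k1"],0,0,0.]))[0].reshape(-1,2)
def ray(p,uv):
    R,t,K,k=cam(p)
    n=cv2.undistortPoints(np.array(uv,float).reshape(-1,1,2),K,np.array([k,0,0,0.])).reshape(-1,2)
    d=np.c_[n,np.ones(len(n))]@R
    return -R.T@t,d
def atz(p,uv,z):
    c,d=ray(p,uv); return c+d*((z-c[2])/d[:,2])[:,None]
def tri(p1,u1,p2,u2):
    c1,d1=ray(p1,[u1]);c2,d2=ray(p2,[u2])
    A=np.c_[d1[0],-d2[0]];s=np.linalg.lstsq(A,c2-c1,rcond=None)[0]
    a=c1+s[0]*d1[0];b=c2+s[1]*d2[0];return (a+b)/2,np.linalg.norm(a-b)
def crop(img,x0,y0,x1,y1,f,name):
    cv2.imwrite(name,cv2.resize(img[y0:y1,x0:x1],None,fx=f,fy=f,interpolation=cv2.INTER_CUBIC))
def save(p,n): 
    import pickle;pickle.dump({k:p[k] for k in("img","intrinsics","k1","rvec","tvec")},open(n,"wb"))
E
python3 - <<'E'
from bench import vision
from h import *
for n in("side","top"): save(vision.get_image(n),n+".pkl")
a=cv2.imread("pics/top0.png")
crop(a,350,170,420,245,8,"pics/c1.png");crop(a,220,195,265,240,12,"pics/c2.png")
a=cv2.imread("pics/side0.png")
crop(a,300,265,420,350,6,"pics/c3.png");crop(a,245,175,300,230,10,"pics/c4.png")
E
```

```text
(no output)
```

View pics/c1.png

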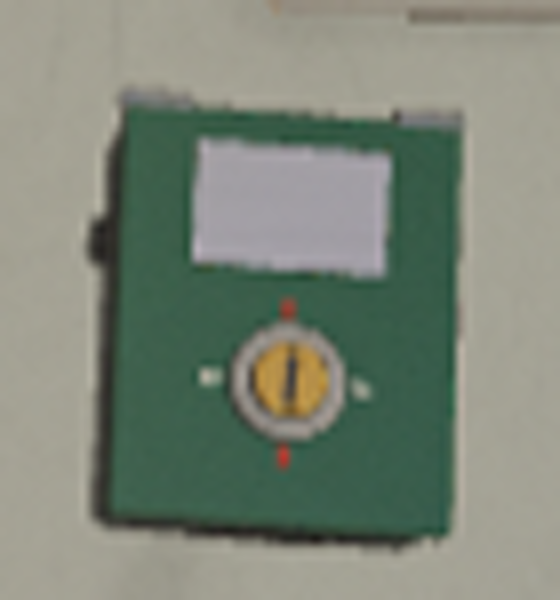

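View pics/c2.png

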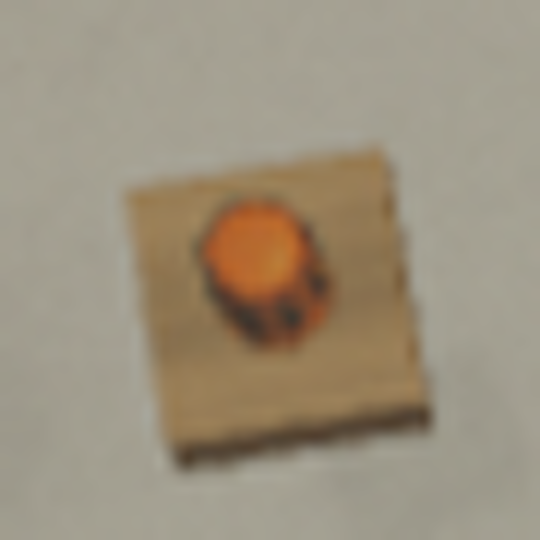

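View pics/c3.png

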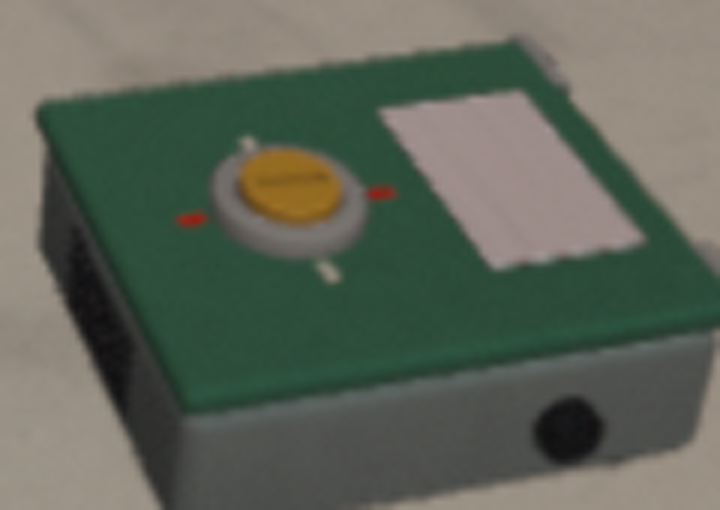

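View pics/c4.png

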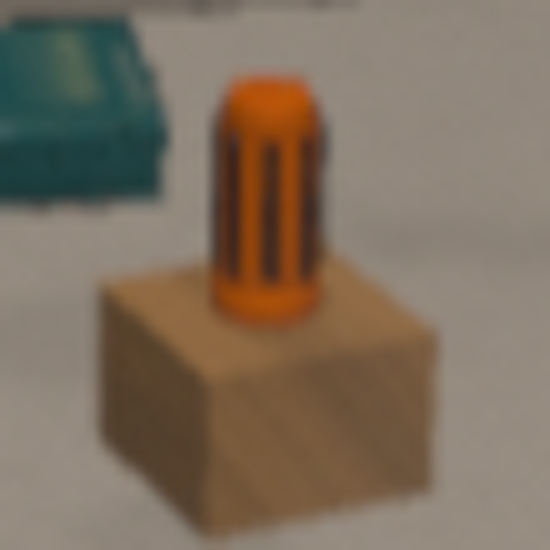

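Run:
```python
import pickle
from h import *
S=pickle.load(open("side.pkl","rb"));T=pickle.load(open("top.pkl","rb"))
def u(x0,y0,f,pts): return [((a+.5)/f-.5+x0,(b+.5)/f-.5+y0) for a,b in pts]
c1=lambda *p:u(350,170,8,p);c2=lambda *p:u(220,195,12,p);c3=lambda *p:u(300,265,6,p);c4=lambda *p:u(245,175,10,p)
tc=atz(T,c1((125,108),(460,128),(447,535),(108,518)),.06);print("cover top",tc.round(4),tc.mean(0))
print("marksT",atz(T,c1((289,308),(284,457),(209,377),(362,390)),.06).round(4))
print("marksS",atz(S,c3((381,193),(191,219),(248,143),(329,271)),.06).round(4))
print("coverS",atz(S,c3((40,103),(520,40),(190,410)),.06).round(4))
print("plug",tri(T,c1((290,380))[0],S,c3((290,185))[0]),atz(T,c1((290,380)),.0695),atz(S,c3((290,185)),.0695))
print("slotT",atz(T,c1((293,345),(290,408)),.0675),"slotS",atz(S,c3((257,183),(327,179)),.0675))
st=atz(T,c2((128,187),(381,150),(430,408),(175,445)),.045);print("stand",st.round(4),st.mean(0))
print("standS",atz(S,c4((100,287),(208,378),(437,330)),.045).round(4))
print("drv top",atz(T,c2((256,250)),.106),tri(T,c2((256,250))[0],S,c4((268,87))[0]),atz(S,c4((268,87)),.106))
print("drv axis side", atz(S,c4((268,200)),.078))
for i in range(4):
    pass
print("tri marks",[tri(T,a,S,b) for a,b in zip(c1((289,308),(284,457),(209,377),(362,390)),c3((381,193),(191,219),(248,143),(329,271)))])
```

```text
cover top [[ 0.6078 -0.1622  0.06  ]
 [ 0.6023 -0.2844  0.06  ]
 [ 0.4523 -0.2742  0.06  ]
 [ 0.4566 -0.1531  0.06  ]] [ 0.52974234 -0.21846149  0.06      ]
marksT [[ 0.5342 -0.22    0.06  ]
 [ 0.4796 -0.2166  0.06  ]
 [ 0.5084 -0.1904  0.06  ]
 [ 0.5045 -0.2454  0.06  ]]
marksS [[ 0.5366 -0.2211  0.06  ]
 [ 0.4823 -0.2173  0.06  ]
 [ 0.5114 -0.1909  0.06  ]
 [ 0.508  -0.2464  0.06  ]]
coverS [[ 0.4622 -0.1579  0.06  ]
 [ 0.6127 -0.1666  0.06  ]
 [ 0.4527 -0.283   0.06  ]]
plug (array([ 0.50802239, -0.21870525,  0.06653547]), np.float64(0.0032625353608186297)) [[ 0.50588019 -0.21740996  0.0695    ]] [[ 0.50775896 -0.22218364  0.0695    ]]
slotT [[ 0.51905238 -0.21930235  0.0675    ]
 [ 0.49608881 -0.2175773   0.0675    ]] slotS [[ 0.50099712 -0.21670398  0.0675    ]
 [ 0.51987439 -0.22023318  0.0675    ]]
stand [[0.5241 0.2304 0.045 ]
 [0.5342 0.1691 0.045 ]
 [0.4708 0.1555 0.045 ]
 [0.4608 0.2167 0.045 ]] [0.49748149 0.19293604 0.045     ]
standS [[0.4631 0.2129 0.045 ]
 [0.4756 0.1541 0.045 ]
 [0.5384 0.1671 0.045 ]]
drv top [[0.49720047 0.19316502 0.106     ]] (array([0.49929744, 0.1930721 , 0.10344414]), np.float64(0.0032289395041141212)) [[0.49917142 0.18703976 0.106     ]]
drv axis side [[0.49829608 0.18232874 0.078     ]]
tri marks [(array([ 0.53550047, -0.22058194,  0.05956305]), np.float64(0.0025590664165677118)), (array([ 0.48094   , -0.21711405,  0.0599028 ]), np.float64(0.0027169524212365755)), (array([ 0.50976735, -0.19093968,  0.06002123]), np.float64(0.0029219258618651636)), (array([ 0.50620401, -0.24614553,  0.0598613 ]), np.float64(0.003566407265758173))]
```

```bash
cat > plan.py <<'E'
import sys,numpy as np
from scipy.spatial.transform import Rotation as Ro
from bench import sensors
def Rdown(yaw): 
    c,s=np.cos(yaw),np.sin(yaw); return Ro.from_matrix(np.array([[c,s,0],[s,-c,0],[0,0,-1]]))
def cur():
    s=sensors.state(); q=s["ee_rot"]; return s,np.array(s["tcp_pos"]),Ro.from_quat([q[1],q[2],q[3],q[0]])
def info():
    s,p,R=cur(); x=R.apply([1,0,0]); z=R.apply([0,0,1])
    print("t %.2f p %s yaw %.4f z %s F %s M %s g %.3f q %s"%(s["t"],p.round(4),np.arctan2(x[1],x[0]),z.round(4),np.round(s["contact_force"],1),np.round(s["torque"],3),s["grip_width"],np.round(s["joint_positions"],3)))
def plan(P,Rt,step=4.0,rstep=.12,n=None):
    s,p,R=cur(); P=np.array(P,float); d=P-p; rv=(R.inv()*Rt).as_rotvec()
    k=n or max(1,int(np.ceil(max(np.linalg.norm(d)*100/step,np.linalg.norm(rv)/rstep))))
    rows=[]
    for i in range(k):
        Ri=R*Ro.from_rotvec(rv*i/k)
        rows.append(" ".join("%g"%round(v,2) for v in Ri.inv().apply(d/k)*100)+" "+" ".join("%g"%round(v,3) for v in rv/k))
    for i in range(0,k,5): print("; ".join(rows[i:i+5]))
if __name__=="__main__":
    a=list(map(float,sys.argv[1:])); info(); plan(a[:3],Rdown(a[3]),*(a[4:6]))
E
python3 plan.py .499 .1915 .16 1.94
```

```text
t 1.10 p [ 0.1333 -0.4819  0.2313] yaw 0.2698 z [ 0. -0. -1.] F [ 0.7  1.1 -0.7] M [0.035 0.077 0.056] g 1.001 q [-1.301  0.241  0.005  1.335  0.     1.571]
2.66 -2.76 0.36 0 -0 -0.084; 2.88 -2.53 0.36 0 -0 -0.084; 3.08 -2.28 0.36 0 -0 -0.084; 3.26 -2.01 0.36 0 -0 -0.084; 3.42 -1.73 0.36 0 -0 -0.084
3.55 -1.44 0.36 0 -0 -0.084; 3.66 -1.14 0.36 0 -0 -0.084; 3.74 -0.83 0.36 0 -0 -0.084; 3.8 -0.52 0.36 0 -0 -0.084; 3.83 -0.2 0.36 0 -0 -0.084
3.83 0.12 0.36 0 -0 -0.084; 3.81 0.44 0.36 0 -0 -0.084; 3.76 0.76 0.36 0 -0 -0.084; 3.68 1.07 0.36 0 -0 -0.084; 3.58 1.37 0.36 0 -0 -0.084
3.45 1.66 0.36 0 -0 -0.084; 3.3 1.95 0.36 0 -0 -0.084; 3.13 2.21 0.36 0 -0 -0.084; 2.93 2.47 0.36 0 -0 -0.084; 2.72 2.7 0.36 0 -0 -0.084
```

Request:
jog_arm(
  motion="2.66 -2.76 0.3 0 0 -0.084; 2.88 -2.53 0.3 0 0 -0.084; 3.08 -2.28 0.3 0 0 -0.084; 3.26 -2.01 0.3 0 0 -0.084; 3.42 -1.73 0.3 0 0 -0.084",
  jaw=6,
  newtons=60,
)

```text
t: 1.52
tcp_pos: [0.2244, -0.3152, 0.2145]
ee_rot: [0.003, 0.94, 0.34, -0.0]
contact_force: [0.6, 0.0, 0.5]
grip_width: 0.699
```

```bash
python3 plan.py .499 .1915 .16 1.94
```

```text
t 1.52 p [ 0.2244 -0.3152  0.2145] yaw 0.6943 z [ 9.0e-04 -5.2e-03 -1.0e+00] F [0.6 0.  0.5] M [ 0.002 -0.041  0.001] g 0.699 q [-0.95   0.021 -0.296  1.249 -0.002  1.497]
3.57 -1.43 0.35 0 0 -0.083; 3.67 -1.12 0.35 0 0 -0.083; 3.76 -0.82 0.35 0 0 -0.083; 3.81 -0.5 0.35 0 0 -0.083; 3.84 -0.18 0.35 0 0 -0.083
3.84 0.14 0.35 0 0 -0.083; 3.82 0.45 0.36 0 0 -0.083; 3.76 0.77 0.36 0 0 -0.083; 3.69 1.08 0.36 0 0 -0.083; 3.59 1.38 0.36 0 0 -0.083
3.46 1.67 0.36 0 0 -0.083; 3.31 1.95 0.36 0 0 -0.083; 3.13 2.22 0.36 0 0 -0.083; 2.94 2.47 0.36 0 0 -0.083; 2.72 2.71 0.36 0 0 -0.083
```

Request:
jog_arm(
  motion="3.57 -1.43 0.35 0 0 -0.083; 3.67 -1.12 0.35 0 0 -0.083; 3.76 -0.82 0.35 0 0 -0.083; 3.81 -0.5 0.35 0 0 -0.083; 3.84 -0.18 0.35 0 0 -0.083",
)

```text
t: 1.93
tcp_pos: [0.3172, -0.1378, 0.1967]
ee_rot: [0.005, 0.846, 0.534, 0.0]
contact_force: [0.7, -1.6, 0.9]
grip_width: 0.701
```

Request:
jog_arm(
  motion="3.84 0.14 0.35 0 0 -0.083; 3.82 0.45 0.36 0 0 -0.083; 3.76 0.77 0.36 0 0 -0.083; 3.69 1.08 0.36 0 0 -0.083; 3.59 1.38 0.36 0 0 -0.083",
)

```text
t: 2.35
tcp_pos: [0.4077, 0.0431, 0.1793]
ee_rot: [0.008, 0.71, 0.704, 0.001]
contact_force: [0.6, -0.5, 0.6]
grip_width: 0.705
```

Request:
jog_arm(
  motion="3.46 1.67 0.3 0 0 -0.083; 3.31 1.95 0.3 0 0 -0.083; 3.13 2.22 0.3 0 0 -0.083; 2.94 2.47 0.3 0 0 -0.083; 2.72 2.71 0.3 0 0 -0.083",
)

```text
t: 2.77
tcp_pos: [0.4937, 0.227, 0.1636]
ee_rot: [0.01, 0.539, 0.842, 0.0]
contact_force: [1.6, -0.5, -0.5]
grip_width: 0.705
```

```bash
python3 plan.py .499 .1915 .12 1.94
python3 - <<'E'
from bench import vision
from h import *
for n in("side","top"): 
    p=vision.get_image(n);save(p,n+"1.pkl")
    if n=="side": crop(p["img"],220,110,320,230,5,"pics/d1.png")
    else: crop(p["img"],190,160,310,260,6,"pics/d2.png")
E
```

```text
t 2.77 p [0.4937 0.227  0.1636] yaw 2.0033 z [ 0.0166 -0.0098 -0.9998] F [ 1.6 -0.5 -0.5] M [-0.053 -0.026  0.02 ] g 0.705 q [ 0.44   0.355 -0.017  1.188 -0.016  1.578]
-1.69 -0.53 2.2 0.006 0.008 0.032; -1.72 -0.46 2.19 0.006 0.008 0.032
```

View pics/d1.png

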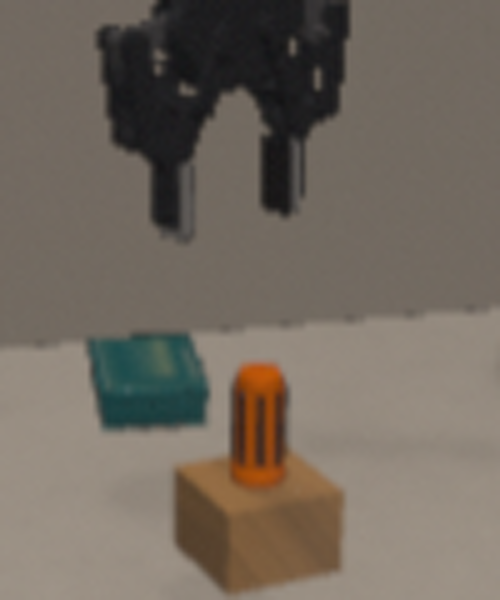

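View pics/d2.png

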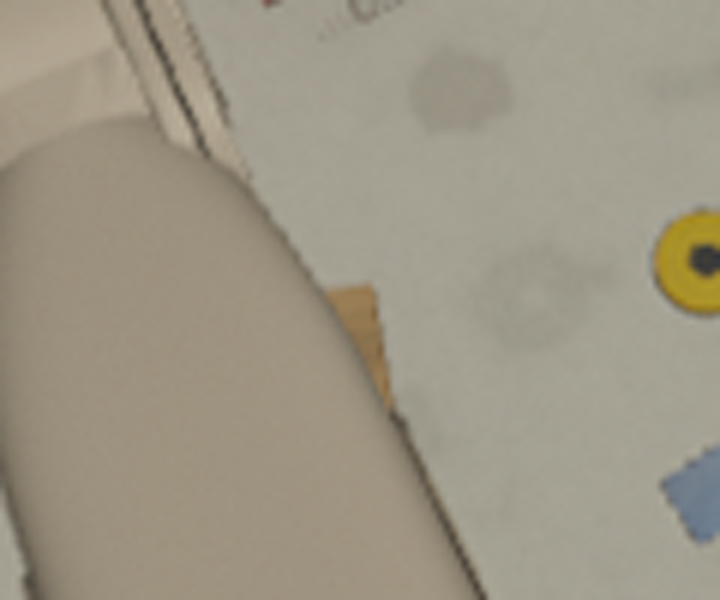

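Side view: fingers open at (165..285,190), above and beyond the driver handle at (258,420); the arm hides the driver in the top view.

Request:
jog_arm(
  motion="-1.69 -0.53 1.5 0.006 0.008 0.032; -1.72 -0.46 1.5 0.006 0.008 0.032; 0 0 0 0 0 0",
)

```text
t: 3.12
tcp_pos: [0.5007, 0.1973, 0.1309]
ee_rot: [-0.001, 0.563, 0.826, 0.001]
contact_force: [0.5, 0.2, -0.7]
grip_width: 0.702
```

```bash
python3 plan.py .499 .1915 .062 1.94 2
python3 - <<'E'
from bench import vision
from h import *
for n in("side",): 
    p=vision.get_image(n);save(p,n+"1.pkl")
    crop(p["img"],220,110,320,230,5,"pics/d3.png")
E
```

```text
t 3.12 p [0.5007 0.1973 0.1309] yaw 1.9450 z [-6.0e-04  2.4e-03 -1.0e+00] F [ 0.5  0.2 -0.7] M [-0.024  0.092  0.008] g 0.702 q [ 0.374  0.378 -0.072  1.12   0.002  1.571]
-0.12 -0.09 1.72 0 -0.001 0.001; -0.12 -0.09 1.72 0 -0.001 0.001; -0.12 -0.09 1.72 0 -0.001 0.001; -0.12 -0.09 1.72 0 -0.001 0.001
```

View pics/d3.png

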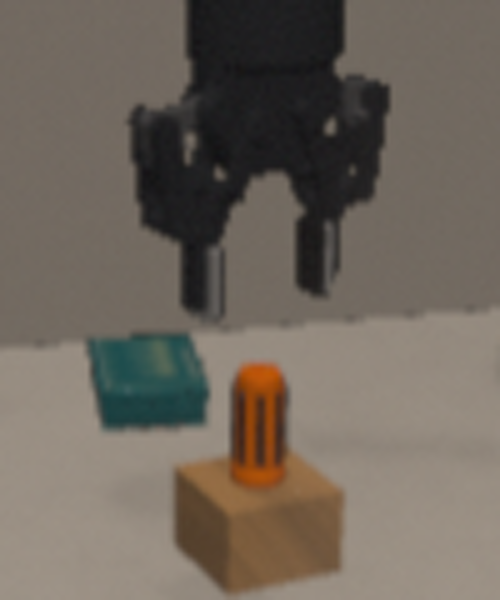

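The side view shows the fingers straddling the handle column, tips at about (205,318) and (315,295). I'll check that the side camera and arm frames agree.

Run:
```python
import pickle
from h import *
S=pickle.load(open("side1.pkl","rb"))
print(proj(S,[[.5007,.1973,.1309],[.5007,.1973,.139],[.499,.1915,.106],[.499,.1915,.051]]))
print("handle top px",[(268.5)/10+245-.5,87/10+175-.5], "bottom",[268/10+244.5,315/10+174.5])
```

```text
[[270.95733269 172.21809137]
 [271.01145338 169.07637607]
 [270.78017235 182.61849465]
 [270.43135133 203.03695973]]
handle top px [271.35, 183.2] bottom [271.3, 206.0]
```

Request:
jog_arm(
  motion="-0.12 -0.09 1.72 0 0 0; -0.12 -0.09 1.72 0 0 0; -0.12 -0.09 1.72 0 0 0; -0.12 -0.09 1.72 0 0 0; 0 0 0 0 0 0",
)

```text
t: 3.58
tcp_pos: [0.5024, 0.1942, 0.0669]
ee_rot: [0.002, 0.563, 0.826, 0.007]
contact_force: [-0.7, 0.2, -0.6]
grip_width: 0.705
```

```bash
python3 plan.py .499 .1915 .0615 1.94 2
python3 - <<'E'
from bench import vision
from h import *
for n in("side",): 
    p=vision.get_image(n);save(p,n+"1.pkl")
    crop(p["img"],220,110,320,230,5,"pics/d4.png")
E
```

```text
t 3.58 p [0.5024 0.1942 0.0669] yaw 1.9447 z [ 0.0101  0.0091 -0.9999] F [-0.7  0.2 -0.6] M [-0.066  0.071 -0.023] g 0.705 q [ 0.366  0.434 -0.173  0.952  0.005  1.563]
-0.13 -0.42 0.54 0.013 -0.005 0.005
```

View pics/d4.png

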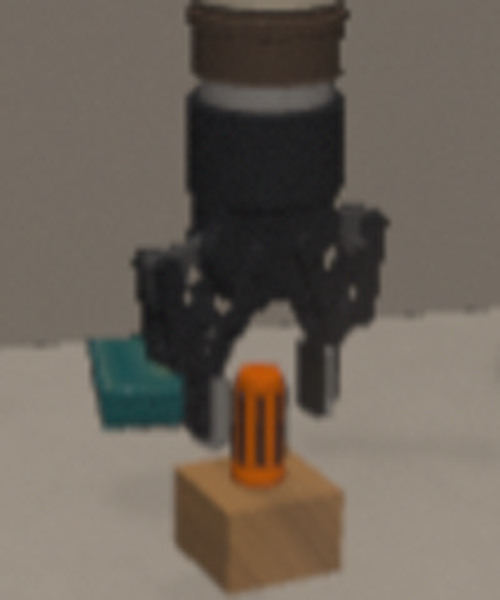

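Request:
jog_arm(
  motion="-0.13 -0.42 0.54 0.013 -0.005 0; 0 0 0 0 0 0; 0 0 0 0 0 0",
)

```text
t: 3.88
tcp_pos: [0.5019, 0.193, 0.0668]
ee_rot: [0.002, 0.563, 0.826, 0.003]
contact_force: [-0.1, -0.5, -0.3]
grip_width: 0.702
```

```bash
python3 plan.py .499 .1915 .0615 1.94 2
```

```text
t 3.88 p [0.5019 0.193  0.0668] yaw 1.9451 z [ 0.0065  0.0021 -1.    ] F [-0.1 -0.5 -0.3] M [ 0.028 -0.022  0.027] g 0.702 q [ 0.367  0.436 -0.169  0.959 -0.     1.564]
-0.04 -0.33 0.52 0.007 0 0.005
```

Request:
jog_arm(
  motion="0 -0.3 0.5 0.007 0 0; 0 -0.1 0.3 0 0 0",
)

```text
t: 4.05
tcp_pos: [0.4999, 0.1924, 0.0609]
ee_rot: [0.001, 0.563, 0.826, 0.002]
contact_force: [0.6, 0.2, 0.5]
grip_width: 0.707
```

```bash
python3 plan.py .499 .1915 .0615 1.94 2;python3 -c "
from bench import vision
import plan
for i in range(4): vision.get_image('side');plan.info()"
```

```text
t 4.05 p [0.4999 0.1924 0.0609] yaw 1.9453 z [ 0.0041  0.0012 -1.    ] F [0.6 0.2 0.5] M [-0.021  0.024  0.003] g 0.707 q [ 0.368  0.441 -0.179  0.946 -0.     1.564]
-0.05 -0.12 -0.06 0.004 0 0.005
t 4.10 p [0.4996 0.1924 0.0604] yaw 1.9454 z [ 0.0038  0.0011 -1.    ] F [ 0.2 -0.  -0.3] M [0.044 0.034 0.007] g 0.707 q [ 0.368  0.442 -0.18   0.946 -0.     1.564]
t 4.15 p [0.4996 0.1923 0.0605] yaw 1.9453 z [ 0.0035  0.001  -1.    ] F [-0.8  0.6  0.3] M [-0.004  0.011  0.008] g 0.702 q [ 0.368  0.442 -0.179  0.946 -0.     1.564]
t 4.20 p [0.4996 0.1923 0.0605] yaw 1.9453 z [ 0.0035  0.001  -1.    ] F [-1.   0.1 -0.4] M [0.037 0.047 0.04 ] g 0.699 q [ 0.368  0.442 -0.179  0.946 -0.     1.564]
t 4.25 p [0.4997 0.1923 0.0606] yaw 1.9453 z [ 0.0035  0.001  -1.    ] F [-0.3 -0.1  0. ] M [-0.005  0.044 -0.011] g 0.702 q [ 0.368  0.442 -0.179  0.946 -0.     1.564]
```

Request:
jog_arm(
  motion="0 0 0 0 0 0; 0 0 0 0 0 0; 0 0 0 0 0 0; 0 0 0 0 0 0; 0 0 0 0 0 0",
  jaw=1.5,
  newtons=60,
)

```text
t: 4.67
tcp_pos: [0.5, 0.1924, 0.0609]
ee_rot: [0.001, 0.563, 0.826, 0.002]
contact_force: [0.2, -0.2, 0.1]
grip_width: 0.302
```

```bash
python3 -c "
import plan
plan.info()"
```

```text
t 4.67 p [0.5    0.1924 0.0609] yaw 1.9452 z [ 0.0042  0.0013 -1.    ] F [ 0.2 -0.2  0.1] M [0.018 0.003 0.008] g 0.302 q [ 0.368  0.441 -0.178  0.947 -0.     1.564]
```

Request:
jog_arm(
  motion="0 0 -1 0 0 0; 0 0 -2 0 0 0; 0 0 -2.5 0 0 0; 0 0 -2.5 0 0 0; 0 0 -2.5 0 0 0",
)

```text
t: 5.08
tcp_pos: [0.4966, 0.1909, 0.1646]
ee_rot: [-0.002, 0.563, 0.826, -0.003]
contact_force: [1.6, 0.4, -1.2]
grip_width: 0.3
```

```bash
python3 plan.py .36 -.38 .28 0.77 4
python3 - <<'E'
from bench import vision
from h import *
p=vision.get_image("side");crop(p["img"],220,90,320,230,4,"pics/e1.png")
E
```

```text
t 5.08 p [0.4966 0.1909 0.1646] yaw 1.9450 z [-0.0064 -0.0033 -1.    ] F [ 1.6  0.4 -1.2] M [ 0.079 -0.035  0.012] g 0.300 q [ 3.670e-01  3.460e-01 -2.700e-02  1.205e+00 -1.000e-03  1.564e+00]
-3.21 -2.24 -0.75 -0 0 0.078; -3.38 -1.99 -0.75 -0 0 0.078; -3.52 -1.72 -0.75 -0 0 0.078; -3.64 -1.43 -0.76 -0 0 0.078; -3.74 -1.14 -0.76 -0 0 0.078
-3.82 -0.85 -0.76 -0 0 0.078; -3.88 -0.55 -0.76 -0 0 0.078; -3.91 -0.24 -0.76 -0 0 0.078; -3.91 0.07 -0.76 -0 0 0.078; -3.9 0.37 -0.77 -0 0 0.078
-3.85 0.68 -0.77 -0 0 0.078; -3.79 0.98 -0.77 -0 0 0.078; -3.7 1.27 -0.77 -0 0 0.078; -3.59 1.56 -0.77 -0 0 0.078; -3.46 1.83 -0.77 -0 0 0.078
```

View pics/e1.png

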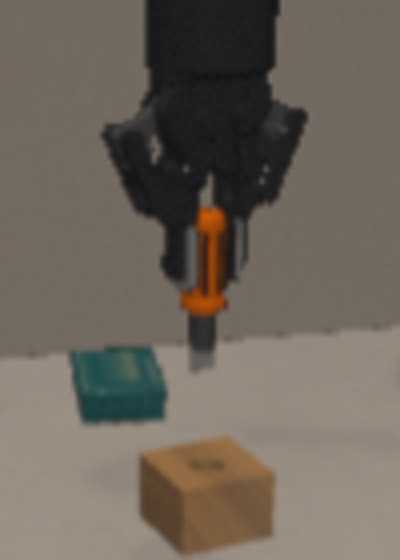

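The driver is out of the stand: blade at about (203,360) in the crop, hole visible at (208,464). I'm bringing it near the side camera to read the blade angle.

Request:
jog_arm(
  motion="-3.21 -2.24 -0.75 0 0 0.078; -3.38 -1.99 -0.75 0 0 0.078; -3.52 -1.72 -0.75 0 0 0.078; -3.64 -1.43 -0.76 0 0 0.078; -3.74 -1.14 -0.76 0 0 0.078",
)

```text
t: 5.55
tcp_pos: [0.456, 0.0037, 0.213]
ee_rot: [0.003, 0.713, 0.701, 0.006]
contact_force: [1.0, -1.6, -1.0]
grip_width: 0.304
```

Request:
jog_arm(
  motion="-3.82 -0.85 -0.76 0 0 0.078; -3.88 -0.55 -0.76 0 0 0.078; -3.91 -0.24 -0.76 0 0 0.078; -3.91 0.07 -0.76 0 0 0.078; -3.9 0.37 -0.77 0 0 0.078",
)

```text
t: 5.97
tcp_pos: [0.4039, -0.194, 0.2546]
ee_rot: [0.003, 0.84, 0.542, 0.008]
contact_force: [0.8, -0.6, -1.1]
grip_width: 0.307
```

Request:
jog_arm(
  motion="-3.85 0.68 -0.77 0 0 0.078; -3.79 0.98 -0.77 0 0 0.078; -3.7 1.27 -0.77 0 0 0.078; -3.59 1.56 -0.77 0 0 0.078; -1 0.6 0 0 0 0",
)

```text
t: 6.38
tcp_pos: [0.3556, -0.3676, 0.29]
ee_rot: [0.006, 0.919, 0.394, 0.01]
contact_force: [1.0, -0.8, -0.1]
grip_width: 0.303
```

```bash
cat > look.py <<'E'
import sys
from bench import vision
import plan
from h import *
p=vision.get_image("side");save(p,"L%s.pkl"%sys.argv[1])
s,P,R=plan.cur(); plan.info()
tip=P+R.apply([0,0,.0515])
c=proj(p,[tip])[0].round().astype(int);print(c)
x0=max(0,min(c[0]-20,560-40));y0=max(0,min(c[1]-25,420-40));print("crop0",x0,y0)
crop(p["img"],x0,y0,x0+40,y0+40,14,"pics/L%s.png"%sys.argv[1])
E
python3 look.py 1
```

```text
t 6.43 p [ 0.3555 -0.3677  0.2892] yaw 0.8115 z [ 0.0216 -0.0025 -0.9998] F [ 0.3 -2.3 -1.5] M [-0.149 -0.037 -0.097] g 0.307 q [-0.811  0.233  0.145  1.466  0.014  1.52 ]
[291 271]
crop0 271 246
```

View pics/L1.png

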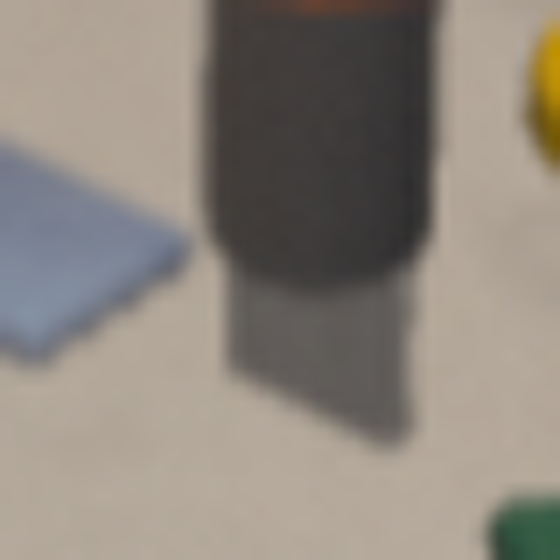

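Clear view: shank, then a blade with its bottom edge running from (232,375) to (398,445) in the crop, nearer the camera on the right.

Run:
```python
import pickle
from h import *
S=pickle.load(open("L1.pkl","rb"))
u=lambda x0,y0,f,pts: [((a+.5)/f-.5+x0,(b+.5)/f-.5+y0) for a,b in pts]
for a,b in [((232,375),(390,447)),((229,370),(408,445)),((245,382),(370,438))]:
    X=atz(S,u(271,246,14,(a,b)),.2332);d=X[1]-X[0];print(X.round(4),np.linalg.norm(d),np.arctan2(d[1],d[0]))
img=S["img"];cv2.imwrite("pics/full.png",img)
```

```text
[[ 0.3544 -0.3623  0.2332]
 [ 0.3621 -0.3733  0.2332]] 0.013417856894629612 -0.9588098523221646
[[ 0.3544 -0.3616  0.2332]
 [ 0.3633 -0.3734  0.2332]] 0.0147660498298601 -0.9166117489488713
[[ 0.355  -0.3633  0.2332]
 [ 0.3611 -0.3719  0.2332]] 0.010554225920775304 -0.9498810438441031
```

View pics/full.png

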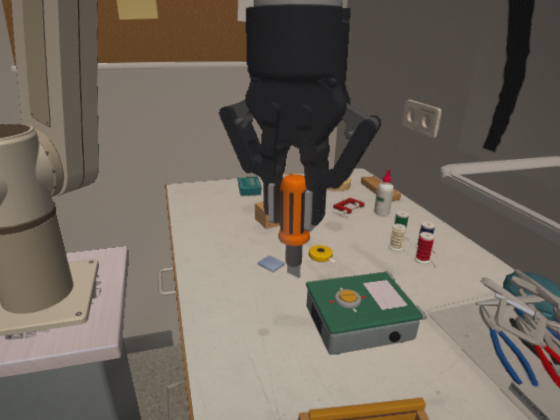

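```bash
python3 plan.py .507 -.2185 .15 1.683 4
```

```text
t 6.43 p [ 0.3555 -0.3677  0.2892] yaw 0.8115 z [ 0.0216 -0.0025 -0.9998] F [ 0.3 -2.3 -1.5] M [-0.149 -0.037 -0.097] g 0.307 q [-0.811  0.233  0.145  1.466  0.014  1.52 ]
2.63 0.06 1.78 0.003 -0.001 -0.109; 2.61 0.35 1.77 0.003 -0.001 -0.109; 2.56 0.64 1.77 0.003 -0.001 -0.109; 2.48 0.92 1.77 0.003 -0.001 -0.109; 2.36 1.18 1.76 0.003 -0.001 -0.109
2.22 1.44 1.76 0.003 -0.001 -0.109; 2.05 1.68 1.75 0.003 -0.001 -0.109; 1.86 1.89 1.75 0.003 -0.001 -0.109
```

Request:
jog_arm(
  motion="2.63 0.06 1.78 0.003 0 -0.109; 2.61 0.35 1.77 0.003 0 -0.109; 2.56 0.64 1.77 0.003 0 -0.109; 2.48 0.92 1.77 0.003 0 -0.109; 2.36 1.18 1.76 0.003 0 -0.109",
)

```text
t: 6.85
tcp_pos: [0.4507, -0.2775, 0.2048]
ee_rot: [0.006, 0.775, 0.632, 0.005]
contact_force: [0.5, -1.2, -0.8]
grip_width: 0.304
```

```bash
python3 plan.py .507 -.2185 .15 1.683 3
```

```text
t 6.85 p [ 0.4507 -0.2775  0.2048] yaw 1.3672 z [ 0.0153 -0.0028 -0.9999] F [ 0.5 -1.2 -0.8] M [-0.061  0.003 -0.011] g 0.304 q [-0.555  0.299  0.015  1.271  0.006  1.219]
1.73 1.06 1.39 0.004 0.001 -0.079; 1.64 1.2 1.38 0.004 0.001 -0.079; 1.54 1.33 1.38 0.004 0.001 -0.079; 1.43 1.45 1.38 0.004 0.001 -0.079
```

Request:
jog_arm(
  motion="1.73 1.06 1.3 0.004 0 -0.079; 1.64 1.2 1.3 0.004 0 -0.079; 1.54 1.33 1.3 0.004 0 -0.079; 1.2 1.2 1.0 0.004 0 -0.079; 0 0 0 0 0 0",
)

```text
t: 7.27
tcp_pos: [0.506, -0.2067, 0.1496]
ee_rot: [-0.005, 0.653, 0.757, -0.001]
contact_force: [-0.1, 0.1, -1.0]
grip_width: 0.301
```

```bash
sed -i 's/.0515/.056/' look.py; python3 look.py 2;  python3 plan.py .507 -.2185 .15 1.683 3
```

```text
t 7.32 p [ 0.5053 -0.2077  0.1504] yaw 1.7142 z [-0.0089  0.0043 -1.    ] F [-0.3 -0.  -1.2] M [-0.019 -0.026 -0.019] g 0.307 q [-3.900e-01  3.860e-01 -7.000e-03  1.188e+00  1.000e-03  1.037e+00]
[344 277]
crop0 324 252
t 7.32 p [ 0.5053 -0.2077  0.1504] yaw 1.7142 z [-0.0089  0.0043 -1.    ] F [-0.3 -0.  -1.2] M [-0.019 -0.026 -0.019] g 0.307 q [-3.900e-01  3.860e-01 -7.000e-03  1.188e+00  1.000e-03  1.037e+00]
-1.1 0.01 0.04 -0.008 -0.005 0.031
```

View pics/L2.png

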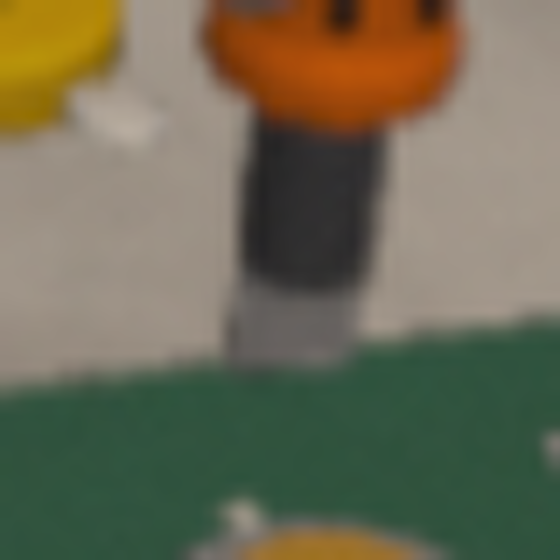

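Blade end at about (230–345, 362) in the crop, still behind the lock. I'm shifting towards it and levelling.

Request:
jog_arm(
  motion="-0.7 0 0.1 -0.008 -0.005 0.031; -0.5 0 0.1 0 0 0; -0.1 0 0 0 0 0",
)

```text
t: 7.57
tcp_pos: [0.5065, -0.2212, 0.1497]
ee_rot: [0.001, 0.668, 0.744, -0.0]
contact_force: [-0.4, 0.1, -0.3]
grip_width: 0.304
```

```bash
sed -i 's/c\[1\]-25/c[1]-20/' look.py; python3 look.py 3;  python3 plan.py .507 -.2185 .15 1.683 3
```

```text
t 7.62 p [ 0.5065 -0.2214  0.1499] yaw 1.6789 z [ 0.0011 -0.0013 -1.    ] F [-0.4  0.1 -0.5] M [ 0.036 -0.037  0.069] g 0.304 q [-4.120e-01  3.900e-01 -2.000e-03  1.177e+00 -1.000e-03  1.051e+00]
[349 283]
crop0 329 263
t 7.62 p [ 0.5065 -0.2214  0.1499] yaw 1.6789 z [ 0.0011 -0.0013 -1.    ] F [-0.4  0.1 -0.5] M [ 0.036 -0.037  0.069] g 0.304 q [-4.120e-01  3.900e-01 -2.000e-03  1.177e+00 -1.000e-03  1.051e+00]
0.28 0.08 -0.01 0.001 0.001 -0.004
```

View pics/L3.png

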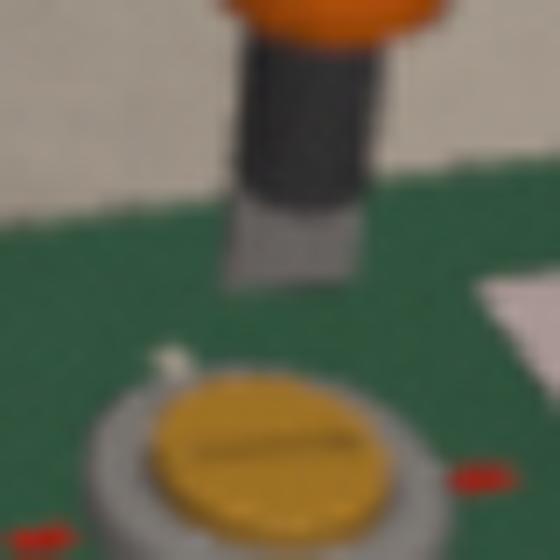

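Blade edge (225,290)–(355,280) sits above the slot line (198,456)–(355,438) in the crop. Computing the offset.

Run:
```python
import pickle
from h import *
S=pickle.load(open("L3.pkl","rb"))
u=lambda x0,y0,f,pts: [((a+.5)/f-.5+x0,(b+.5)/f-.5+y0) for a,b in pts]
a=lambda d:np.arctan2(d[1],d[0])
B=atz(S,u(329,263,14,((224,291),(356,281))),.094);print("blade",B.round(4),B.mean(0),a(B[1]-B[0]),np.linalg.norm(B[1]-B[0]))
C=atz(S,u(329,263,14,((198,456),(355,438))),.0695);print("slot",C.round(4),C.mean(0),a(C[1]-C[0]))
C=atz(S,u(329,263,14,((42,540),(483,480))),.06);print("red",C.round(4),C.mean(0),a(C[1]-C[0]))
C=atz(S,u(329,263,14,((152,457),(392,457),(265,375),(275,524))),.0695);print("plug",C.round(4))
C=atz(S,u(329,263,14,((271,450),)),.0695);print("plug",C.round(4))
```

```text
blade [[ 0.4994 -0.2215  0.094 ]
 [ 0.5145 -0.2238  0.094 ]] [ 0.5069861  -0.22267628  0.094     ] -0.14889589673052556 0.015279345606586501
slot [[ 0.5    -0.2192  0.0695]
 [ 0.5189 -0.2211  0.0695]] [ 0.50945394 -0.22013115  0.0695    ] -0.0989435012097827
red [[ 0.4825 -0.2174  0.06  ]
 [ 0.5364 -0.2213  0.06  ]] [ 0.50945181 -0.21932768  0.06      ] -0.07212993970674654
plug [[ 0.4949 -0.2179  0.0695]
 [ 0.5213 -0.2254  0.0695]
 [ 0.5142 -0.2075  0.0695]
 [ 0.503  -0.2327  0.0695]]
plug [[ 0.5086 -0.2205  0.0695]]
```

```bash
python3 plan.py .5088 -.2195 .132 1.72 1
```

```text
t 7.62 p [ 0.5065 -0.2214  0.1499] yaw 1.6789 z [ 0.0011 -0.0013 -1.    ] F [-0.4  0.1 -0.5] M [ 0.036 -0.037  0.069] g 0.304 q [-4.120e-01  3.900e-01 -2.000e-03  1.177e+00 -1.000e-03  1.051e+00]
0.08 0.12 0.9 0 0.001 -0.021; 0.08 0.13 0.9 0 0.001 -0.021
```

Request:
jog_arm(
  motion="0.1 0.15 0.9 0 0 -0.021; 0.1 0.15 0.7 0 0 -0.021; 0 0 0 0 0 0",
)

```text
t: 7.87
tcp_pos: [0.5092, -0.2218, 0.1345]
ee_rot: [0.003, 0.653, 0.758, 0.0]
contact_force: [0.5, 0.4, -1.6]
grip_width: 0.307
```

```bash
python3 look.py 4;  python3 plan.py .5088 -.2195 .128 1.72 1
```

```text
t 7.92 p [ 0.5091 -0.2219  0.1349] yaw 1.7191 z [ 0.0046 -0.0031 -1.    ] F [ 0.2  0.3 -0.8] M [0.003 0.025 0.001] g 0.304 q [-4.100e-01  4.030e-01 -2.300e-02  1.139e+00 -1.000e-03  1.012e+00]
[349 290]
crop0 329 270
t 7.92 p [ 0.5091 -0.2219  0.1349] yaw 1.7191 z [ 0.0046 -0.0031 -1.    ] F [ 0.2  0.3 -0.8] M [0.003 0.025 0.001] g 0.304 q [-4.100e-01  4.030e-01 -2.300e-02  1.139e+00 -1.000e-03  1.012e+00]
0.24 -0 0.69 0.004 0.004 -0.001
```

View pics/L4.png

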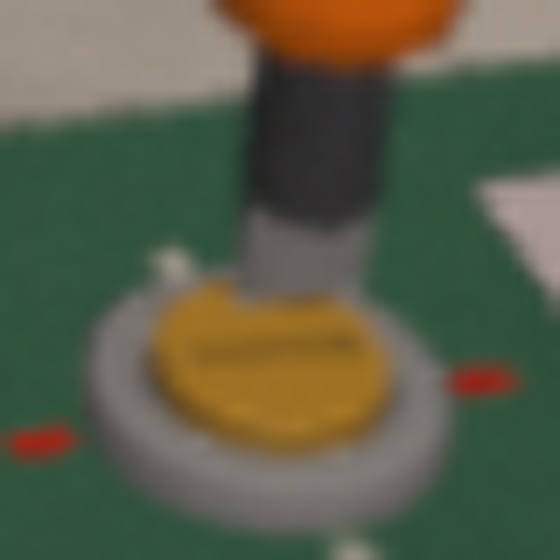

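Blade now just above and behind the slot: blade edge (240,296)–(365,285), slot (200,356)–(357,342).

Run:
```python
import pickle
from h import *
S=pickle.load(open("L4.pkl","rb"))
u=lambda x0,y0,f,pts: [((a+.5)/f-.5+x0,(b+.5)/f-.5+y0) for a,b in pts]
a=lambda d:np.arctan2(d[1],d[0])
B=atz(S,u(329,270,14,((240,297),(365,286))),.0789);print("blade",B.round(4),B.mean(0),a(B[1]-B[0]),np.linalg.norm(B[1]-B[0]))
C=atz(S,u(329,270,14,((200,357),(357,342))),.0695);print("slot",C.round(4),C.mean(0),a(C[1]-C[0]))
```

```text
blade [[ 0.5032 -0.2213  0.0789]
 [ 0.5178 -0.2233  0.0789]] [ 0.51049996 -0.22231622  0.0789    ] -0.13550451756070178 0.014735735767827812
slot [[ 0.5003 -0.2191  0.0695]
 [ 0.5189 -0.2215  0.0695]] [ 0.50962927 -0.22027705  0.0695    ] -0.12694247668249725
```

Request:
jog_arm(
  motion="0.2 -0.06 0.5 0.004 0.004 0; 0.15 0 0.3 0 0 0",
)

```text
t: 8.08
tcp_pos: [0.5081, -0.2189, 0.1268]
ee_rot: [0.0, 0.653, 0.757, 0.0]
contact_force: [-1.0, 0.3, -0.7]
grip_width: 0.304
```

```bash
python3 plan.py .5084 -.2199 .126 1.72 1
```

```text
t 8.08 p [ 0.5081 -0.2189  0.1268] yaw 1.7182 z [ 6.e-04  2.e-04 -1.e+00] F [-1.   0.3 -0.7] M [ 0.007 -0.025 -0.005] g 0.304 q [-0.407  0.41  -0.036  1.125  0.     1.016]
-0.11 0.01 0.08 0.001 -0 -0.002
```

Request:
jog_arm(
  motion="-0.08 0 0.15 0 0 0; 0 0 0.15 0 0 0; 0 0 0.15 0 0 0",
)

```text
t: 8.33
tcp_pos: [0.5079, -0.219, 0.1211]
ee_rot: [-0.001, 0.653, 0.757, 0.0]
contact_force: [-0.9, -0.2, -1.5]
grip_width: 0.306
```

```bash
python3 look.py 5
```

```text
t 8.38 p [ 0.5077 -0.219   0.1208] yaw 1.7188 z [-0.0012  0.001  -1.    ] F [ 0.8  0.1 -2. ] M [ 0.024 -0.032  0.046] g 0.303 q [-0.407  0.416 -0.044  1.113  0.     1.015]
[347 297]
crop0 327 277
```

View pics/L5.png

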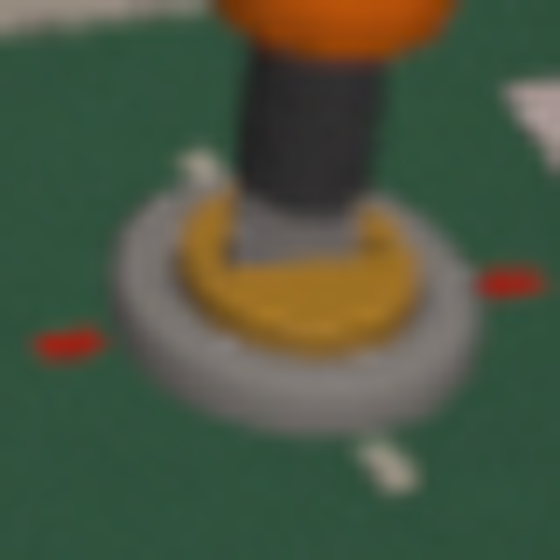

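The blade sits in the slot: the slot is covered and the blade bottom is hidden behind the plug rim at about (235–360, 262). I'm touching the floor, then turning with a torque check.

Request:
jog_arm(
  motion="0 0 0.05 0 0 0.03; 0 0 0.05 0 0 0.05; 0 0 0.02 0 0 0.05",
)

```text
t: 8.63
tcp_pos: [0.5081, -0.2191, 0.1202]
ee_rot: [-0.0, 0.702, 0.712, 0.0]
contact_force: [-0.8, -0.0, 0.8]
grip_width: 0.302
```

```bash
python3 -c "
import plan
plan.info()"
```

```text
t 8.63 p [ 0.5081 -0.2191  0.1202] yaw 1.5844 z [-3.e-04  3.e-04 -1.e+00] F [-0.8 -0.   0.8] M [-0.095  0.161 -0.075] g 0.302 q [-0.407  0.416 -0.045  1.111  0.     1.15 ]
```

Request:
jog_arm(
  motion="0 0 0.02 0 0 0.06; 0 0 0.02 0 0 0.06; 0 0 0.02 0 0 0.06",
)

```text
t: 8.88
tcp_pos: [0.5079, -0.2191, 0.12]
ee_rot: [-0.0, 0.766, 0.643, -0.0]
contact_force: [-0.2, -0.3, -1.3]
grip_width: 0.303
```

```bash
python3 -c "
import plan
plan.info()"; python3 look.py 6
```

```text
t 8.88 p [ 0.5079 -0.2191  0.12  ] yaw 1.3962 z [-7.e-04 -3.e-04 -1.e+00] F [-0.2 -0.3 -1.3] M [-0.015  0.061  0.1  ] g 0.303 q [-4.070e-01  4.160e-01 -4.500e-02  1.110e+00 -1.000e-03  1.338e+00]
t 8.93 p [ 0.5079 -0.2191  0.12  ] yaw 1.3944 z [-6.e-04 -3.e-04 -1.e+00] F [-0.3  0.1 -1.3] M [0.08  0.086 0.074] g 0.305 q [-0.407  0.416 -0.045  1.11  -0.     1.34 ]
[347 297]
crop0 327 277
```

View pics/L6.png

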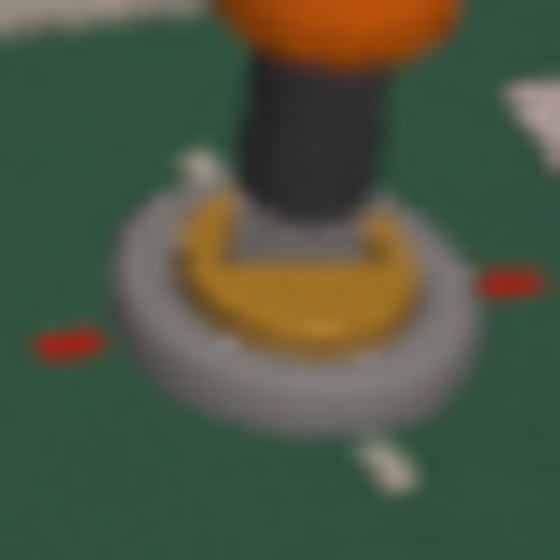

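Plug edge line has swung clockwise with the blade. Moment about z is about +0.08 N m, as expected. I'm continuing.

Request:
jog_arm(
  motion="0 0 0.04 0 0 0.08; 0 0 0.04 0 0 0.08; 0 0 0.04 0 0 0.08; 0 0 0.04 0 0 0.08; 0 0 0.03 0 0 0.08",
)

```text
t: 9.35
tcp_pos: [0.5075, -0.2186, 0.1192]
ee_rot: [-0.0, 0.881, 0.473, -0.001]
contact_force: [-1.3, -0.6, 0.5]
grip_width: 0.306
```

```bash
python3 -c "
import plan
plan.info()"
```

```text
t 9.35 p [ 0.5075 -0.2186  0.1192] yaw 0.9848 z [-1.1e-03 -3.0e-04 -1.0e+00] F [-1.3 -0.6  0.5] M [0.03  0.175 0.14 ] g 0.306 q [-4.060e-01  4.160e-01 -4.800e-02  1.108e+00 -1.000e-03  1.750e+00]
```

Request:
jog_arm(
  motion="0 0 0.04 0 0 0.08; 0 0 0.04 0 0 0.08; 0 0 0.04 0 0 0.08; 0 0 0.04 0 0 0.08; 0 0 0.03 0 0 0.06",
)

```text
t: 9.77
tcp_pos: [0.5074, -0.2181, 0.1184]
ee_rot: [-0.0, 0.956, 0.292, -0.0]
contact_force: [0.3, -0.1, -0.4]
grip_width: 0.304
```

```bash
python3 -c "
import plan
plan.info()"; python3 look.py 7
```

```text
t 9.77 p [ 0.5074 -0.2181  0.1184] yaw 0.5932 z [-9.e-04 -1.e-04 -1.e+00] F [ 0.3 -0.1 -0.4] M [0.056 0.134 0.097] g 0.304 q [-0.406  0.416 -0.05   1.106 -0.     2.143]
t 9.82 p [ 0.5073 -0.2181  0.1184] yaw 0.5919 z [-9.e-04 -1.e-04 -1.e+00] F [-0.3 -0.2 -0.9] M [0.081 0.134 0.078] g 0.300 q [-0.406  0.416 -0.05   1.106 -0.     2.144]
[346 298]
crop0 326 278
```

View pics/L7.png

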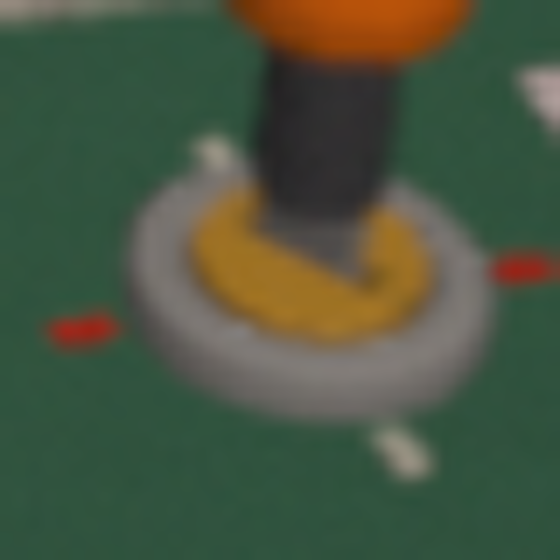

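Slot edge now runs (255,230)–(365,280), partway to the white marks.

Request:
jog_arm(
  motion="0 0 0.04 0 0 0.08; 0 0 0.04 0 0 0.08; 0 0 0.04 0 0 0.08; 0 0 0.03 0 0 0.05",
)

```text
t: 10.15
tcp_pos: [0.5073, -0.2177, 0.1177]
ee_rot: [-0.0, 0.989, 0.149, -0.0]
contact_force: [-0.4, 0.4, 0.6]
grip_width: 0.303
```

```bash
python3 -c "
import plan
plan.info()"
```

```text
t 10.15 p [ 0.5073 -0.2177  0.1177] yaw 0.2999 z [-5.e-04  2.e-04 -1.e+00] F [-0.4  0.4  0.6] M [0.055 0.104 0.092] g 0.303 q [-0.405  0.416 -0.052  1.104  0.     2.436]
```

Request:
jog_arm(
  motion="0 0 0.02 0 0 0.03; 0 0 0.02 0 0 0.03; 0 0 0.02 0 0 0.03",
)

```text
t: 10.4
tcp_pos: [0.5074, -0.2176, 0.1176]
ee_rot: [-0.0, 0.994, 0.106, -0.0]
contact_force: [-0.3, 0.8, -0.4]
grip_width: 0.305
```

Request:
jog_arm(
  motion="0 0 0.01 0 0 0.03",
)

```text
t: 10.48
tcp_pos: [0.5074, -0.2175, 0.1176]
ee_rot: [-0.0, 0.996, 0.092, -0.0]
contact_force: [0.5, 0.2, -0.1]
grip_width: 0.306
```

```bash
python3 -c "
import plan
plan.info()"
```

```text
t 10.48 p [ 0.5074 -0.2175  0.1176] yaw 0.1843 z [-3.e-04  0.e+00 -1.e+00] F [ 0.5  0.2 -0.1] M [0.055 0.093 0.087] g 0.306 q [-0.405  0.416 -0.052  1.103 -0.     2.552]
```

Still about 0.09 N m and not at the stop yet.

Request:
jog_arm(
  motion="0 0 0.02 0 0 0.03; 0 0 0.01 0 0 0.03",
)

```text
t: 10.65
tcp_pos: [0.5073, -0.2174, 0.1175]
ee_rot: [-0.0, 0.998, 0.063, -0.0]
contact_force: [-0.1, 0.4, -1.2]
grip_width: 0.303
```

```bash
python3 -c "
import plan
plan.info()"; python3 look.py 8
```

```text
t 10.65 p [ 0.5073 -0.2174  0.1175] yaw 0.1269 z [-3.e-04  0.e+00 -1.e+00] F [-0.1  0.4 -1.2] M [0.034 0.112 0.117] g 0.303 q [-0.405  0.416 -0.053  1.103 -0.     2.61 ]
t 10.70 p [ 0.5074 -0.2174  0.1175] yaw 0.1259 z [-3.e-04 -0.e+00 -1.e+00] F [-0.7 -0.2 -1. ] M [0.04  0.069 0.054] g 0.305 q [-0.405  0.416 -0.053  1.102 -0.     2.611]
[346 298]
crop0 326 278
```

View pics/L8.png

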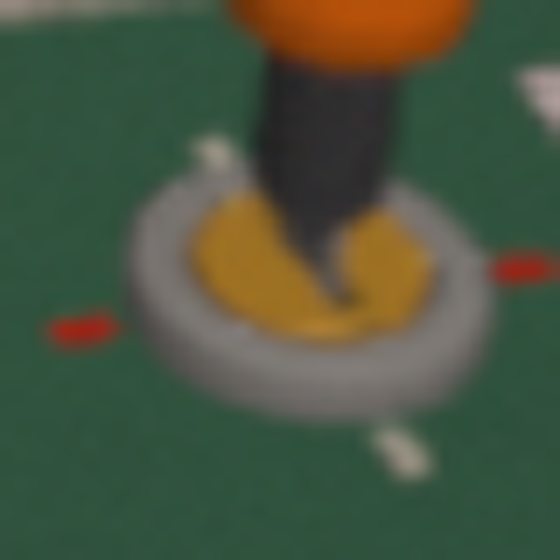

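Slot nearly aligned with the white marks but not quite there: it ends near (350,300), while the mark line heads to (400,450). I'm easing on.

Request:
jog_arm(
  motion="0 0 0.01 0 0 0.03; 0 0 0.01 0 0 0.02",
)

```text
t: 10.87
tcp_pos: [0.5074, -0.2173, 0.1174]
ee_rot: [0.0, 0.999, 0.04, -0.0]
contact_force: [-0.0, 0.1, -0.1]
grip_width: 0.301
```

```bash
python3 -c "
import plan
plan.info()"
```

```text
t 10.87 p [ 0.5074 -0.2173  0.1174] yaw 0.0792 z [-2.e-04 -1.e-04 -1.e+00] F [-0.   0.1 -0.1] M [0.038 0.098 0.016] g 0.301 q [-0.405  0.416 -0.053  1.102 -0.     2.658]
```

Request:
jog_arm(
  motion="0 0 0.01 0 0 0.02",
)

```text
t: 10.95
tcp_pos: [0.5074, -0.2173, 0.1173]
ee_rot: [0.0, 1.0, 0.03, -0.0]
contact_force: [-0.8, 0.9, -1.0]
grip_width: 0.304
```

```bash
python3 -c "
import plan
plan.info()"
```

```text
t 10.95 p [ 0.5074 -0.2173  0.1173] yaw 0.0597 z [-2.e-04 -1.e-04 -1.e+00] F [-0.8  0.9 -1. ] M [0.038 0.037 0.047] g 0.304 q [-0.405  0.416 -0.053  1.102 -0.     2.677]
```

```bash
cat > tq.py <<'E'
from bench import vision
import plan,numpy as np
M=[];F=[]
for i in range(5):
    vision.get_image("side"); s,p,R=plan.cur(); M.append(s["torque"]);F.append(s["contact_force"])
plan.info();print("M",np.mean(M,0).round(3),"F",np.mean(F,0).round(2))
E
python3 tq.py
```

```text
t 11.20 p [ 0.5074 -0.2173  0.1173] yaw 0.0599 z [-2.e-04 -0.e+00 -1.e+00] F [-0.4  0.3 -0.4] M [-0.011  0.113  0.051] g 0.305 q [-0.405  0.416 -0.053  1.102 -0.     2.677]
M [0.007 0.101 0.067] F [-0.28  0.39 -0.4 ]
```

Request:
jog_arm(
  motion="0 0 0.01 0 0 0.025; 0 0 0.01 0 0 0.02",
)

```text
t: 11.37
tcp_pos: [0.5074, -0.2172, 0.1172]
ee_rot: [-0.0, 1.0, 0.006, -0.0]
contact_force: [-0.3, -0.3, -0.3]
grip_width: 0.305
```

```bash
python3 tq.py; python3 look.py 9
```

```text
t 11.62 p [ 0.5075 -0.2172  0.1172] yaw 0.0145 z [-1.e-04  1.e-04 -1.e+00] F [-0.2 -0.6 -0.2] M [0.086 0.115 0.053] g 0.303 q [-0.405  0.416 -0.053  1.102  0.     2.723]
M [0.109 0.104 0.079] F [-0.12  0.19 -0.28]
t 11.67 p [ 0.5074 -0.2173  0.1172] yaw 0.0145 z [-1.e-04  1.e-04 -1.e+00] F [-0.4 -0.2  0.2] M [0.124 0.128 0.056] g 0.304 q [-0.405  0.416 -0.053  1.102  0.     2.723]
[346 298]
crop0 326 278
```

View pics/L9.png

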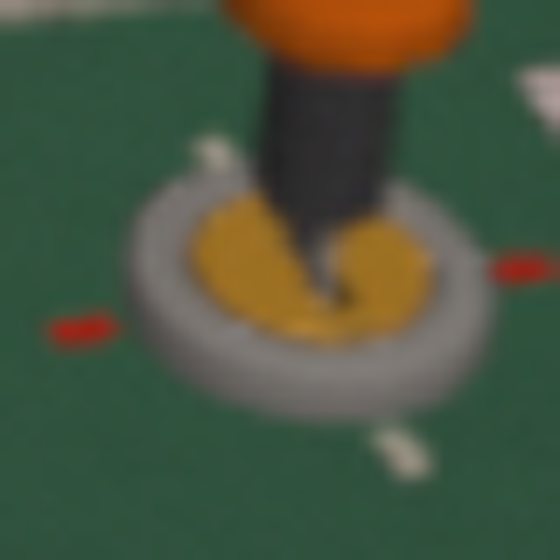

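Torque is steady at 0.08, and the slot end at (342,300) is still short of the mark direction. Going on in small steps.

Request:
jog_arm(
  motion="0 0 0.01 0 0 0.025; 0 0 0.01 0 0 0.02",
)

```text
t: 11.83
tcp_pos: [0.5075, -0.2172, 0.1171]
ee_rot: [-0.0, 1.0, -0.017, 0.0]
contact_force: [-1.2, 0.4, 0.8]
grip_width: 0.301
```

```bash
python3 tq.py
```

```text
t 12.08 p [ 0.5075 -0.2172  0.1171] yaw -0.0314 z [ 1.e-04  1.e-04 -1.e+00] F [-0.8  0.2  0.5] M [0.152 0.205 0.142] g 0.308 q [-0.405  0.416 -0.053  1.101  0.     2.768]
M [0.154 0.176 0.13 ] F [-0.72  0.6   0.53]
```

Torque is rising to 0.13, so the stop has probably been met. One smaller step.

Request:
jog_arm(
  motion="0 0 0 0 0 0.015",
)

```text
t: 12.17
tcp_pos: [0.5075, -0.2172, 0.1171]
ee_rot: [-0.0, 1.0, -0.023, 0.0]
contact_force: [-1.0, 0.1, 0.4]
grip_width: 0.307
```

```bash
python3 tq.py; python3 look.py 10
```

```text
t 12.42 p [ 0.5075 -0.2172  0.1171] yaw -0.0463 z [ 1.e-04  2.e-04 -1.e+00] F [-0.8  1.   0.8] M [0.167 0.211 0.2  ] g 0.304 q [-0.404  0.416 -0.053  1.101  0.     2.783]
M [0.157 0.168 0.176] F [-0.52  0.52  0.72]
t 12.47 p [ 0.5075 -0.2172  0.1171] yaw -0.0463 z [ 1.e-04  2.e-04 -1.e+00] F [-0.6  0.6  0.7] M [0.165 0.227 0.152] g 0.302 q [-0.404  0.416 -0.053  1.101  0.     2.783]
[346 298]
crop0 326 278
```

View pics/L10.png

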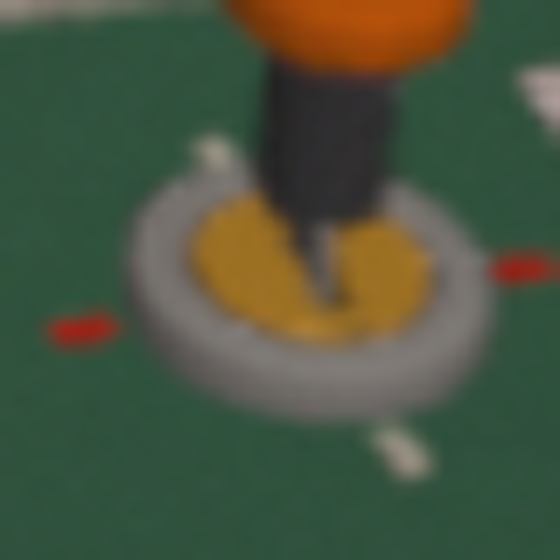

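Torque climbs elastically (0.08 → 0.13 → 0.18 N m) with the turn, so the stop is felt. I'll back off into the slot's play and lift.

Request:
jog_arm(
  motion="0 0 0 0 0 -0.06; 0 0 0 0 0 -0.06; 0 0 -0.3 0 0 0; 0 0 -0.5 0 0 0; 0 0 -1 0 0 0",
)

```text
t: 12.88
tcp_pos: [0.5062, -0.2171, 0.1336]
ee_rot: [-0.001, 0.999, 0.037, -0.002]
contact_force: [0.2, -0.6, -1.2]
grip_width: 0.302
```

Request:
jog_arm(
  motion="0 0 -2 0 0 0; 0 0 -3 0 0 0; -2 0 -2 0 0 -0.1; -3.5 0 0 0 0 -0.1",
)

```text
t: 13.22
tcp_pos: [0.4565, -0.2249, 0.2094]
ee_rot: [0.0, 0.99, 0.139, 0.0]
contact_force: [-0.6, -0.9, -0.4]
grip_width: 0.303
```

Run:
```python
from bench import vision
import plan
from h import *
plan.info()
p=vision.get_image("side");save(p,"side9.pkl");crop(p["img"],328,280,368,320,14,"pics/f1.png");cv2.imwrite("pics/f2.png",p["img"])
p=vision.get_image("top");save(p,"top9.pkl");crop(p["img"],366,197,406,237,14,"pics/f3.png")
plan.plan([.50,.1924,.19],plan.Rdown(1.945))
```

```text
t 13.22 p [ 0.4565 -0.2249  0.2094] yaw 0.2799 z [ 1.e-03 -5.e-04 -1.e+00] F [-0.6 -0.9 -0.4] M [-0.071  0.011 -0.04 ] g 0.303 q [-0.458  0.268 -0.017  1.285  0.     2.404]
1.15 -2.77 0.12 -0.001 0 -0.12; 1.47 -2.61 0.12 -0.001 0 -0.12; 1.77 -2.42 0.12 -0.001 0 -0.12; 2.05 -2.19 0.12 -0.001 0 -0.12; 2.29 -1.93 0.12 -0.001 0 -0.12
2.51 -1.65 0.12 -0.001 0 -0.12; 2.69 -1.33 0.12 -0.001 0 -0.12; 2.83 -1 0.12 -0.001 0 -0.12; 2.93 -0.66 0.12 -0.001 0 -0.12; 2.98 -0.31 0.12 -0.001 0 -0.12
3 0.05 0.12 -0.001 0 -0.12; 2.97 0.41 0.12 -0.001 0 -0.12; 2.9 0.76 0.12 -0.001 0 -0.12; 2.79 1.1 0.12 -0.001 0 -0.12
```

View pics/f1.png

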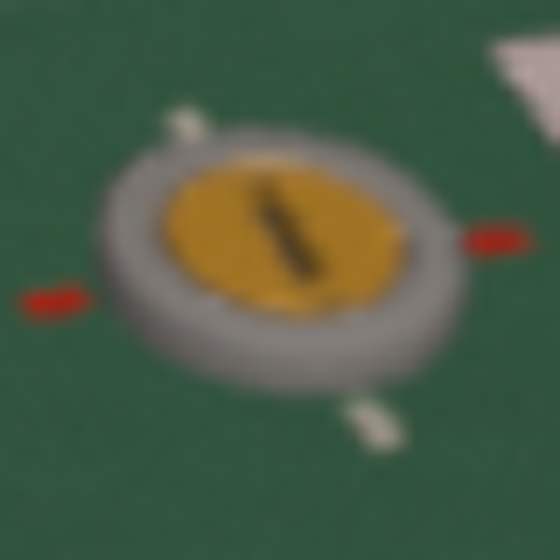

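View pics/f2.png

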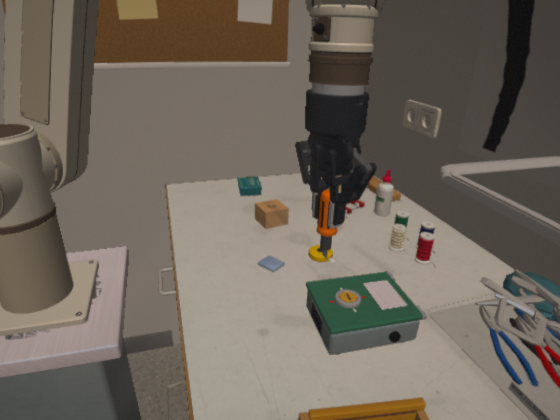

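View pics/f3.png

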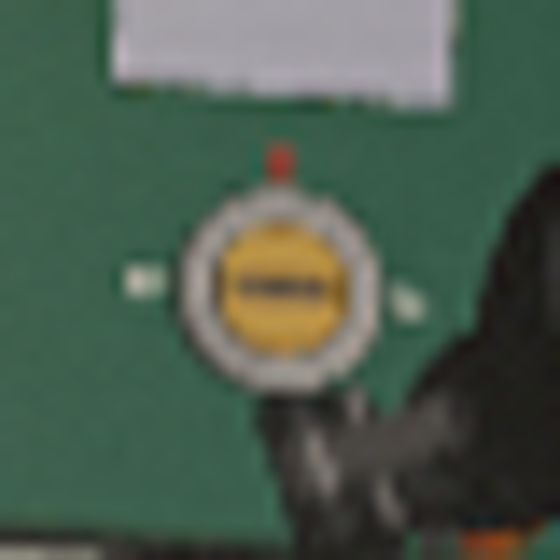

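The slot lies along the white marks: side (262,190)–(318,283), top (238,287)–(328,290). Checking the angle numerically.

Run:
```python
import pickle
from h import *
S=pickle.load(open("side9.pkl","rb"));T=pickle.load(open("top9.pkl","rb"))
u=lambda x0,y0,f,pts: [((a+.5)/f-.5+x0,(b+.5)/f-.5+y0) for a,b in pts]
a=lambda d:np.arctan2(d[1],d[0])
def dark(P,x0,y0,w,h):
    g=P["img"][y0:y0+h,x0:x0+w].astype(float); big=cv2.resize(g,None,fx=14,fy=14,interpolation=cv2.INTER_CUBIC)
    return big
for P,x0,y0,z,box in((S,328,280,.0664,(240,172,335,295)),(T,366,197,.0664,(232,265,335,310))):
    g=P["img"][y0:y0+40,x0:x0+40].astype(float)
    big=cv2.resize(g,None,fx=14,fy=14,interpolation=cv2.INTER_CUBIC).sum(2)
    l,t,r,b=box; s=big[t:b,l:r]; w=np.clip(np.median(s)-30-s,0,None); yy,xx=np.mgrid[t:b,l:r]
    xs=xx.ravel();ys=yy.ravel();w=w.ravel();m=w>0
    X=atz(P,u(x0,y0,14,list(zip(xs[m],ys[m]))),z)[:,:2];ww=w[m];c=(X*ww[:,None]).sum(0)/ww.sum();C=((X-c)*ww[:,None]).T@(X-c)
    v=np.linalg.eigh(C)[1][:,1]; v*=-np.sign(v[1]);print(c,"slot ang",a(v))
for P,x0,y0,pts in((S,328,280,((187,124),(375,425))),(T,366,197,((141,281),(408,303)))):
    C=atz(P,u(x0,y0,14,pts),.06);print("white",a(C[1]-C[0]),C[:,:2].mean(0))
C=atz(S,u(328,280,14,((55,302),(498,242))),.06);print("red",a(C[1]-C[0]))
```

```text
[ 0.50907218 -0.22129337] slot ang -1.6825335823997845
[ 0.50665684 -0.21857181] slot ang -1.5893300032651134
white -1.6355137936756692 [ 0.50954504 -0.21876909]
white -1.6388230902428675 [ 0.50672501 -0.21761037]
red -0.07298789581506293
```

Slot angle averages -1.636 against -1.637 for the white marks, so the lock is home. I'm returning the driver.

Request:
jog_arm(
  motion="1.15 -2.77 0.12 0 0 -0.12; 1.47 -2.61 0.12 0 0 -0.12; 1.77 -2.42 0.12 0 0 -0.12; 2.05 -2.19 0.12 0 0 -0.12; 2.29 -1.93 0.12 0 0 -0.12",
)

```text
t: 13.73
tcp_pos: [0.4687, -0.0778, 0.2049]
ee_rot: [0.001, 0.907, 0.422, -0.001]
contact_force: [0.1, 0.6, -0.8]
grip_width: 0.305
```

Request:
jog_arm(
  motion="2.51 -1.65 0.12 0 0 -0.12; 2.69 -1.33 0.12 0 0 -0.12; 2.83 -1 0.12 0 0 -0.12; 2.93 -0.66 0.12 0 0 -0.12; 2.98 -0.31 0.12 0 0 -0.12",
)

```text
t: 14.15
tcp_pos: [0.4874, 0.0792, 0.2016]
ee_rot: [0.003, 0.735, 0.678, 0.001]
contact_force: [1.0, 0.5, -1.8]
grip_width: 0.308
```

```bash
python3 plan.py .50 .1924 .17 1.945
```

```text
t 14.15 p [0.4874 0.0792 0.2016] yaw 1.4913 z [ 0.0055 -0.0021 -1.    ] F [ 1.   0.5 -1.8] M [-0.055 -0.063 -0.072] g 0.308 q [ 0.163  0.24  -0.075  1.251 -0.003  1.813]
2.85 0.09 0.79 0.001 0.001 -0.113; 2.82 0.41 0.79 0.001 0.001 -0.113; 2.75 0.73 0.79 0.001 0.001 -0.113; 2.65 1.03 0.79 0.001 0.001 -0.113
```

Request:
jog_arm(
  motion="2.85 0.09 0.6 0 0 -0.113; 2.82 0.41 0.6 0 0 -0.113; 2.75 0.73 0.6 0 0 -0.113; 1.9 0.8 0.6 0 0 -0.1; 0 0 0 0 0 0",
)

```text
t: 14.57
tcp_pos: [0.5017, 0.1973, 0.1795]
ee_rot: [0.004, 0.559, 0.829, 0.004]
contact_force: [0.0, -0.7, -2.2]
grip_width: 0.301
```

```bash
python3 plan.py .50 .1924 .12 1.945 3
python3 - <<'E'
from bench import vision
from h import *
p=vision.get_image("side");save(p,"side10.pkl");crop(p["img"],241,150,301,230,7,"pics/g1.png")
E
```

```text
t 14.57 p [0.5017 0.1973 0.1795] yaw 1.9542 z [ 0.0115  0.0021 -0.9999] F [ 0.  -0.7 -2.2] M [0.028 0.019 0.02 ] g 0.301 q [ 0.376  0.336 -0.002  1.222 -0.002  1.563]
-0.19 -0.21 2.97 0.006 0.001 0.005; -0.19 -0.19 2.97 0.006 0.001 0.005
```

View pics/g1.png

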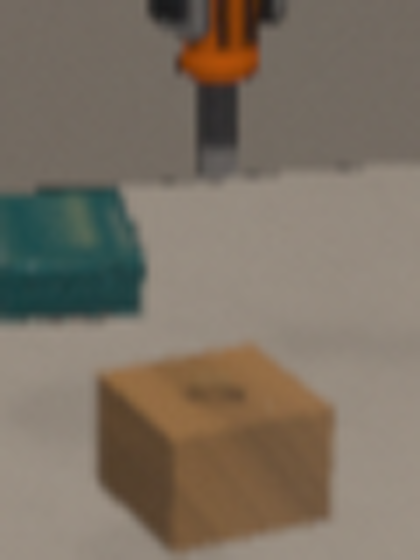

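Driver hangs above the stand; the hole is at (214,393) in the crop.

Request:
jog_arm(
  motion="-0.19 -0.21 2.8 0.006 0 0.005; -0.19 -0.25 2.6 0.006 0 0.005; 0 -0.05 0.6 0 0 0",
)

```text
t: 14.87
tcp_pos: [0.5023, 0.1913, 0.1228]
ee_rot: [0.004, 0.568, 0.823, 0.002]
contact_force: [-0.6, 0.1, -0.8]
grip_width: 0.302
```

```bash
python3 plan.py .50 .1924 .113 1.945 3
python3 - <<'E'
from bench import vision
from h import *
p=vision.get_image("side");crop(p["img"],241,150,301,230,7,"pics/g2.png")
print("hole",atz(p,[[214.5/7-.5+241,393.5/7-.5+150]],.045))
E
```

```text
t 14.87 p [0.5023 0.1913 0.1228] yaw 1.9337 z [ 0.0091 -0.0015 -1.    ] F [-0.6  0.1 -0.8] M [-0.012  0.108 -0.011] g 0.302 q [ 0.367  0.379 -0.095  1.089 -0.005  1.574]
0.18 -0.18 0.98 0.008 0.005 -0.011
hole [[0.49997757 0.18806596 0.045     ]]
```

View pics/g2.png

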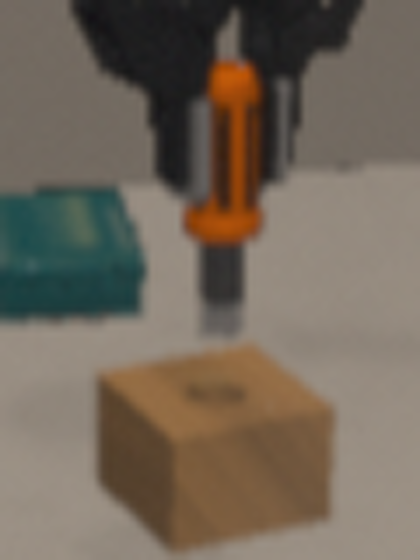

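Request:
jog_arm(
  motion="0.05 -0.2 0.6 0.008 0.005 -0.011; 0 -0.05 0.5 0 0 0; 0 0 0.2 0 0 0",
)

```text
t: 15.17
tcp_pos: [0.5013, 0.1898, 0.1123]
ee_rot: [0.0, 0.565, 0.825, 0.001]
contact_force: [0.1, 0.5, -0.8]
grip_width: 0.3
```

```bash
python3 plan.py .50 .1918 .085 1.945 1
```

```text
t 15.17 p [0.5013 0.1898 0.1123] yaw 1.9409 z [ 0.0021  0.0016 -1.    ] F [ 0.1  0.5 -0.8] M [-0.012 -0.003  0.049] g 0.300 q [ 3.610e-01  3.890e-01 -1.080e-01  1.070e+00  1.000e-03  1.562e+00]
0.08 -0.02 0.91 0.001 -0 -0.001; 0.08 -0.02 0.91 0.001 -0 -0.001; 0.08 -0.02 0.91 0.001 -0 -0.001
```

Request:
jog_arm(
  motion="0.2 -0.12 0.4 0 0 0; 0.08 -0.06 0.6 0 0 0; 0 0 0.7 0 0 0; 0 0 0.7 0 0 0",
)

```text
t: 15.5
tcp_pos: [0.5015, 0.1924, 0.0905]
ee_rot: [0.003, 0.566, 0.825, 0.005]
contact_force: [-1.0, -0.3, -1.7]
grip_width: 0.306
```

```bash
python3 plan.py .50 .1920 .064 1.945 1
python3 - <<'E'
from bench import vision
from h import *
p=vision.get_image("side");crop(p["img"],241,150,301,230,7,"pics/g3.png")
E
```

```text
t 15.50 p [0.5015 0.1924 0.0905] yaw 1.9389 z [ 0.0097  0.0045 -0.9999] F [-1.  -0.3 -1.7] M [ 0.042 -0.003 -0.047] g 0.306 q [ 3.660e-01  4.070e-01 -1.450e-01  1.008e+00  1.000e-03  1.569e+00]
0.01 -0.06 0.88 0.004 -0 -0.002; 0.01 -0.06 0.88 0.004 -0 -0.002; 0.01 -0.05 0.88 0.004 -0 -0.002
```

View pics/g3.png

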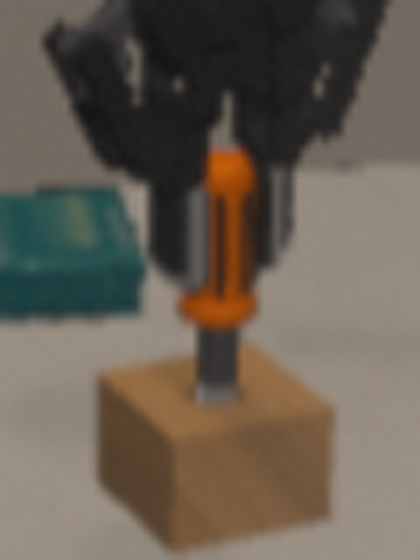

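The blade is entering the hole, at (217,395) in the crop, with no contact force. I'm lowering further.

Request:
jog_arm(
  motion="0 -0.1 0.6 0.006 0 0; 0 -0.08 0.6 0.004 0 0; 0 -0.05 0.6 0 0 0; 0 0 0.5 0 0 0",
)

```text
t: 15.88
tcp_pos: [0.4984, 0.1915, 0.0638]
ee_rot: [-0.001, 0.566, 0.825, -0.001]
contact_force: [-0.2, 0.0, -1.7]
grip_width: 0.306
```

```bash
python3 plan.py .50 .1922 .0615 1.945 1
```

```text
t 15.88 p [0.4984 0.1915 0.0638] yaw 1.9393 z [-2.6e-03 -2.0e-04 -1.0e+00] F [-0.2  0.  -1.7] M [ 0.014 -0.026  0.006] g 0.306 q [ 3.660e-01  4.400e-01 -1.720e-01  9.610e-01  1.000e-03  1.569e+00]
0.01 0.18 0.23 -0.002 -0.001 -0.006
```

Request:
jog_arm(
  motion="0 0.12 0.2 0 0 0; 0 0 0.1 0 0 0",
)

```text
t: 16.05
tcp_pos: [0.4988, 0.1917, 0.0607]
ee_rot: [-0.002, 0.566, 0.825, -0.002]
contact_force: [-5.5, -2.2, 20.9]
grip_width: 0.302
```

```bash
python3 tq.py
```

```text
t 16.30 p [0.4988 0.1917 0.0608] yaw 1.9394 z [-3.9e-03 -7.0e-04 -1.0e+00] F [-3.5 -1.5  6.9] M [-0.25   0.696  0.015] g 0.304 q [ 3.660e-01  4.450e-01 -1.730e-01  9.570e-01  1.000e-03  1.569e+00]
M [-0.267  0.665  0.005] F [-2.95 -1.38  6.75]
```

Seated, with contact at the same height as the pick. Releasing.

Request:
jog_arm(
  motion="0 0 0 0 0 0; 0 0 0 0 0 0; 0 0 0 0 0 0; 0 0 0 0 0 0",
  jaw=6,
)

```text
t: 16.63
tcp_pos: [0.4999, 0.1921, 0.0616]
ee_rot: [-0.001, 0.566, 0.825, -0.0]
contact_force: [0.3, -0.4, -0.1]
grip_width: 0.698
```

```bash
python3 tq.py
python3 - <<'E'
from bench import vision
from h import *
p=vision.get_image("side");crop(p["img"],241,150,301,230,7,"pics/g4.png")
E
```

```text
t 16.88 p [0.4997 0.192  0.0615] yaw 1.9394 z [-0.0019  0.     -1.    ] F [-0.  -0.9  0.4] M [-0.022  0.003  0.009] g 0.705 q [ 3.660e-01  4.440e-01 -1.720e-01  9.560e-01  1.000e-03  1.569e+00]
M [-0.022 -0.004  0.013] F [-0.23  0.04  0.19]
```

View pics/g4.png

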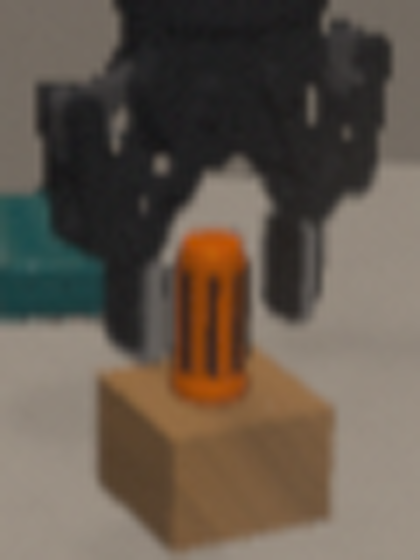

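The fingers have opened clear and the driver stands in its stand. I'm lifting off straight up and then swinging clear.

Request:
jog_arm(
  motion="0 0 -1 0 0 0; 0 0 -2 0 0 0; 0 0 -3 0 0 0; 0 0 -3 0 0 0; 0 0 -3 0 0 0",
)

```text
t: 17.35
tcp_pos: [0.4941, 0.1897, 0.1796]
ee_rot: [-0.006, 0.566, 0.825, -0.008]
contact_force: [0.8, -0.1, 0.7]
grip_width: 0.7
```

Request:
jog_arm(
  motion="0 -3 -2 0 0 0; 0 -4 0 0 0 0; 0 -4 0 0 0 0; 0 -4 0 0 0 0; 0 -2 0 0 0 0",
)

```text
t: 17.77
tcp_pos: [0.3403, 0.1304, 0.2129]
ee_rot: [0.001, 0.566, 0.825, 0.002]
contact_force: [0.2, 0.1, -0.3]
grip_width: 0.709
```

Run:
```python
from bench import vision
import plan
from h import *
plan.info()
p=vision.get_image("side");cv2.imwrite("pics/h1.png",p["img"]);save(p,"sideF.pkl");crop(p["img"],245,175,300,230,10,"pics/h3.png")
p=vision.get_image("top");cv2.imwrite("pics/h2.png",p["img"]);crop(p["img"],220,195,265,240,12,"pics/h4.png")
```

```text
t 17.77 p [0.3403 0.1304 0.2129] yaw 1.9394 z [ 0.0031  0.002  -1.    ] F [ 0.2  0.1 -0.3] M [-0.049  0.03  -0.018] g 0.709 q [ 3.650e-01 -2.200e-02 -3.440e-01  1.246e+00  1.000e-03  1.567e+00]
```

View pics/h1.png

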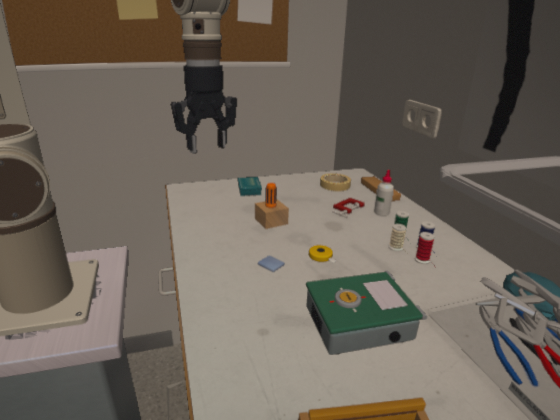

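View pics/h3.png

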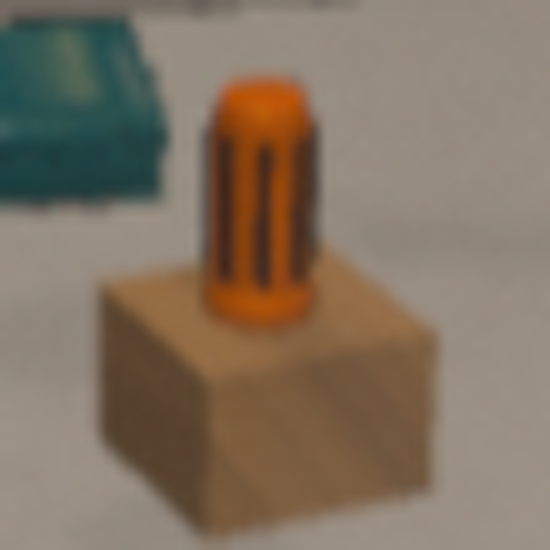

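View pics/h2.png

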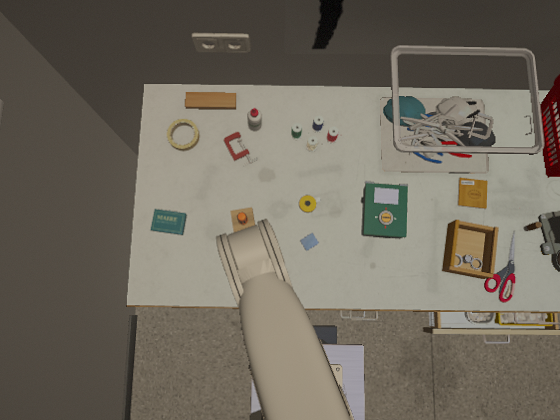

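In the side view the driver is upright with its top at the starting pixel row (about 80 in the crop). The chalk (309,241), tape measure (308,203) and tin (168,221) are unmoved in the top view, and the slot points at the white marks. Handing in.

```bash
python3 -c "
from bench import manip
print(manip.sign_off())"
```

```text
the job is handed in; nothing more can be done
None
```

The lock is turned home against its stop and the screwdriver is back in its stand, upright and all the way down. I handed the job in at about 18 s.

- **Turning the lock:** I set the blade in the slot using the side camera and turned it clockwise at about 0.08 N m. At the stop the torque rose to about 0.18 N m, below the roughly 0.25 N m at which the housing slips. Downward force on the lock stayed within a couple of newtons, and the gripper stayed above the box throughout.
- **Lock angle:** The side camera put the slot at -1.68 rad and the top camera at -1.59 rad; the white marks are at -1.64 rad. The two views disagree by about 0.09 rad, but their mean matches the marks, so I relied mainly on feeling the stop.
- **Returning the screwdriver:** It touched down at the same height it was picked from, with a brief push of about 21 N on the stand. In the side view its top is at the same height as at the start.
- **Other things:** The tape measure, chalk and pin tin look unmoved in both views. I judged the housing not to have slipped from the torque only, since it has no mark that would show a turn.

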